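# Dial a three-wheel code lock and release it

### The job

The key safe on the bench has three dotted thumbwheels in its top. One wheel at a time, left, then middle, then right as seen from the robot, roll them under a light fingertip until 3, 5 and 2 dots are uppermost on the index line, without touching two wheels at once, and then push the release slide at the right fully to the left. Press the wheels only lightly (never as much as 20 N), and leave the bit box, the red carton and the yellow pads where they are.

Things in the scene. Friction and masses are not known exactly. Their poses are not given: they have to be found in the camera images.
- lock: grey steel key safe screwed to the bench, 105 (x) x 205 (y) x 62 mm high; origin at the centre of its underside, +x away from the robot at yaw 0, +y to the left. Its flat top (deck) is at z = 62 mm; white index marks on it at x = 0 beside each wheel. Pressing a wheel with 20 N or more spoils it
- deck_left (a point): point on the deck plane (62 mm up) at the middle of the left wheel, lock x = 0, y = +52 mm, fixed to the lock. The wheel: black, 50 mm diameter, 14 mm wide, axle along lock y, standing up through the deck; six fields of 1 to 6 white dots, 60 degrees apart
- deck_middle (a point): the same for the middle wheel, lock y = +18 mm. Nominally a wheel's top is 12 mm above the deck, but each wheel stands up to 4 mm higher or lower, which is not measured: feel for it
- deck_right (a point): the same for the right wheel, lock y = -16 mm. Each wheel rides on its own spring, 6 N per mm, 6 mm of downward travel, needs about 2.4 N along its rim to turn, and stays where it is left
- wheel_left (a joint): turn of the left wheel, rad; it grows as the top of the wheel rolls away from the robot (lock +x). 0: the one-dot field is uppermost on the index line; every 1.047 more brings the next number of dots, so 3 dots is 2.094. Stops at -0.5 and 5.7
- wheel_middle (a joint): the same for the middle wheel; 5 dots is 4.189
- wheel_right (a joint): the same for the right wheel; 2 dots is 1.047
- slide (a joint): travel of the release slide, m: 0 locked, 0.016 fully to the left (lock +y). A steel thumb tab, 26 (x) x 12 (y) mm, 18 mm above the deck, centred when locked at lock x = 0, y = -72 mm. It slides with about 2 N, stays where left, and is blocked after 2 mm unless all three wheels are on the code within about 0.1 rad
- bit_box: small box with a pale lid, 60x67x44 mm, loose, to the left of the lock; origin at the centre of its underside
- red_carton: red carton, 52x105x44 mm, loose, to the right of the lock; origin at the centre of its underside
- yellow_pads: flat yellow pack, 50x72x14 mm, loose, in front of the lock, on the robot's side; origin at the centre of its underside

How it is judged:
On the way, in this order (a step that is already met when the one before it is completed fails the run):
1. left wheel on 3 (value of joint wheel_left between 1.944 and 2.244 rad), for 0.2 s.
2. middle wheel on 5, left still on 3 (all of step 1 and value of joint wheel_middle between 4.039 and 4.339 rad), for 0.2 s.
3. right wheel on 2, the others still on 3 and 5 (all of step 2 and value of joint wheel_right between 0.897 and 1.197 rad), for 0.2 s.
4. slide pushed to the left (value of joint slide above 0.0135 m), for 0.2 s.
At the end, for the whole second after the job is handed in: the wheels show 3, 5 and 2 dots uppermost, each within 0.15 rad, and the release slide rests at least 13.5 mm to the left of where it was locked (its full travel is 16 mm) (all of step 3 and value of joint slide above 0.0135 m and velocity of joint slide below 0.005 m/s); the robot touches nothing.
It fails at once if a wheel is pressed with more than 22 N (contact force between anything else and wheel_left above 22 N or contact force between anything else and wheel_middle above 22 N or contact force between anything else and wheel_right above 22 N).
It fails at once if left and middle wheels touched at once (contact force between the fingers and wheel_left above 0.5 N and contact force between the fingers and wheel_middle above 0.5 N).
It fails at once if middle and right wheels touched at once (contact force between the fingers and wheel_middle above 0.5 N and contact force between the fingers and wheel_right above 0.5 N).
It fails at once if left and right wheels touched at once (contact force between the fingers and wheel_left above 0.5 N and contact force between the fingers and wheel_right above 0.5 N).
It fails at once if a bystander is shifted by more than 20 mm (distance of any of bit_box, red_carton, yellow_pads from where it was at the start of the episode above 0.02 m).
It also fails if it takes over 72 s, if anything falls off the work surface, if the arm or the gripper's body presses on something with over 40 N, if the wrist force passes 120 N, or if a joint passes its speed limit or range.

### The arm

A 6-joint arm with a two-finger parallel gripper is mounted at the origin on a cart in front of the work surface, level with it; the furniture and walls round the work are solid. World frame = base frame: x ahead of the robot, y to its left, z up, the work surface at z = 0. Lengths are in m, angles in rad, forces in N, time in s.
With the tool pointing down it reaches from about 0.35 to 0.875 m from the base axis. Payload 4.2 kg.
Tool frame: the origin (TCP) lies at the very end of the fingers, on their centre line; the grasp point (between the pads) lies 19 mm behind it; z points along the fingers, y is the line along which they close (so a half turn about z gives the same grasp; the last joint's range is limited). The gripper opens to 87 mm and grips with 3 to 60 N. Pads are 19 mm wide; open, the fingers measure 117 mm over their backs; the gripper's body (75 mm by 190 mm) begins 51 mm behind the grasp point.
Start: joints at [1.374, 0.385, 0.008, 0, -1.194, -0.259], TCP at [0.275, 0.561, 0.185] pointing down, gripper open.
Joint ranges: [-3.14, 3.14], [-1.21, 2.06], [-1.07, 1.41], [-3.16, 2.05], [-2.99, -0.16], [-3.1, 3.1]. Speed limits (rad/s): [2.79, 2.79, 3.14, 3.14, 3.14, 3.14].

### API

Orientations are given as a rotation vector (axis times angle).
In Python, from rig import get_obs, read_camera, r, look_for gives the robot as it stands. The module is installed in compiled form; this text tells all that it offers.
- The arm moves only by the tool arm_command, never from a script. Its argument "targets" is a list of rows, each an object with "grip": the finger opening in mm, from 0 to 87; "linear": the shift along the world's x, y, z in mm, a list of three; "spin": the turn about the world's z in rad. In form: [{"grip": grip, "linear": [dx, dy, dz], "spin": spin}, ...]. A call has 1 to 12 rows; each row shifts and turns the commanded pose from where the row before left it; what a row does not reach is not made up. A row lasts 1/10 s, in which the tool goes at most 50 mm and 8.59 degrees, less where a joint would pass 70% of its speed; a pose out of reach is approached as far as the arm can. A call is refused whole if a number of a shift passes 50 or a number of a turn 0.15, either way. A call with a gripper value outside its range is refused whole. The fingers move at their own pace and stop on an object; "squeeze" is the grip in N (left out, the last holds). Time passes only in rows, so rows that do not move let the fingers close. It gives the time, the measured TCP pose, the force, the opening and the grip force at its end, in the units of the state.
- get_obs(): the state, without advancing time (a new reading comes with each control period).
- read_camera(name): name is "scene" or "top" or "wrist"; returns a dict with "pixels" (384x512x3 uint8, red, green, blue), "vertical_fov" (degrees; the focal length in pixels is half the picture's height over the tangent of half this angle, whatever the lens; pixels are square), "cx", "cy" (the principal point, pixels), "k1" (the pictures are not rectified: a ray, as slopes to the right and down, at radius r is drawn at 1 + k1 r^2 times it, then the intrinsics apply), "world_to_cam" (4x4, takes a point from world to camera coordinates). Camera axes: x right, y down, z forward; pixel columns grow to the right and rows downward; lengths in m; the calibration is good to about 2 mm. A picture is of the moment at which its call begins. There is no depth.
- r.hand_in(): hands the job in; it is judged then, once.
Trained networks look in a picture, given as the dict that the camera call returned (one of the last four; its "shot" number tells which), for a name from the list of things; names that differ only in an ending like _2 or _b are one class to them, and where a whole thing is asked for, a point or a joint stands for the part that bears it (a point fixed in the world has none). Each returns a list of dicts, best first, with "confidence" (0 to 1); they miss things now and then, are a little off and sometimes report something else, mostly with a low value. They report only what shows in the picture. A call takes as long as a camera call.
- look_for(picture, label): "extent" ([left, top, right, bottom] in pixels, round what is visible of it).
The state is a dict: "time": time; "q": joint angles; "joint_vel": joint speeds; "joint_torque": joint torques, N m; "tool_pos": TCP position; "tool_rot": TCP orientation; "contact_force": force on the tool from outside, world axes, zero at the start; "wrist_torque": the same for the moment, N m; "finger_gap": finger opening in m; "grasp_force": force on a finger pad.
Only numpy, scipy, OpenCV 4.12 (cv2) and the standard library are available. Lean on these libraries where they do the work, as an engineer would, in place of code of your own. Each camera call takes 0.05 s, during which the arm holds its last target. There are 200 camera calls.

## Working session

There is one attempt and no reset: what is moved stays moved. The work goes in short steps, Python scripts to look and compute and a tool call to move; the robot and the scene stay as the last step left them, time stands still between calls to the robot, and variables do not carry over. Pictures are saved under pics/ and viewed, at most 10 in all, crops included, and the job is handed in when it is done.

Besides the shell and the picture viewer there is one more tool, called after ">>>" as a command line: name --argument value ..., lists and objects as JSON in quotes. arm_command: Moves the arm, as the interface text tells. Its arguments: {"type":"object","properties":{"targets":{"type":"array","items":{"type":"object","properties":{"grip":{"type":"number"},"linear":{"type":"array","items":{"type":"number"}},"spin":{"type":"number"}}}},"squeeze":{"type":"number"}},"required":["targets"]}

```bash
mkdir -p pics; cat > h.py <<'E'
import numpy as np, cv2
from rig import get_obs, read_camera, r, look_for
def K(p):
    f=192/np.tan(np.radians(p["vertical_fov"])/2); return f
def proj(p,X):
    X=np.atleast_2d(X); M=np.array(p["world_to_cam"]); c=X@M[:3,:3].T+M[:3,3]
    s=c[:,:2]/c[:,2:]; s=s*(1+p["k1"]*(s**2).sum(1,keepdims=True)); return s*K(p)+[p["cx"],p["cy"]]
def back(p,uv,z):
    uv=np.atleast_2d(uv).astype(float); d=(uv-[p["cx"],p["cy"]])/K(p); s=d.copy()
    for _ in range(20): s=d/(1+p["k1"]*(s**2).sum(1,keepdims=True))
    M=np.array(p["world_to_cam"]); R=M[:3,:3]; C=-R.T@M[:3,3]
    w=np.c_[s,np.ones(len(s))]@R; return C+w*((z-C[2])/w[:,2])[:,None]
def save(p,n,box=None,sc=1):
    im=p["pixels"][:,:,::-1]
    if box: im=im[box[1]:box[3],box[0]:box[2]]
    cv2.imwrite("pics/"+n,cv2.resize(im,None,fx=sc,fy=sc,interpolation=cv2.INTER_CUBIC))
E
python3 - <<'E'
from h import *
o=get_obs(); print(o["time"],o["tool_pos"],o["tool_rot"],o["finger_gap"])
a=[]
for n in("top","scene"):
    p=read_camera(n); a.append(p["pixels"])
    M=np.array(p["world_to_cam"]); print(n,p["vertical_fov"],p["k1"],-M[:3,:3].T@M[:3,3])
    for l in("lock","deck_left","deck_middle","deck_right","slide","bit_box","red_carton","yellow_pads"):
        for d in look_for(p,l)[:1]:
            e=d["extent"]; c=[(e[0]+e[2])/2,(e[1]+e[3])/2]; print(l,round(d["confidence"],2),np.round(e),back(p,c,0.062).round(3))
im=np.vstack(a)[:,:,::-1]; cv2.imwrite("pics/a.png",cv2.resize(im,None,fx=.78,fy=.78) )
E
```

```text
0.0 [0.27482447 0.56057335 0.18395941] [ 3.05820383e+00 -7.09630153e-01 -5.98493021e-04] 0.08675679010368678
top 56.09092209291886 -0.0031095869781131626 [0.36975545 0.01157522 0.88897357]
lock 0.77 [201. 184. 288. 241.] [[0.495 0.026 0.062]]
deck_left 0.97 [199. 183. 289. 241.] [[0.495 0.026 0.062]]
deck_middle 0.8 [200. 184. 284. 243.] [[0.493 0.031 0.062]]
deck_right 0.74 [201. 186. 288. 242.] [[0.491 0.026 0.062]]
bit_box 0.92 [156. 185. 190. 216.] [[0.518 0.193 0.062]]
red_carton 0.63 [304. 210. 354. 242.] [[ 0.468 -0.17   0.062]]
yellow_pads 0.73 [221. 242. 253. 268.] [[0.396 0.039 0.062]]
scene 53.795981694853815 0.005093567360754309 [ 0.02154836 -0.71646503  0.48184441]
lock 0.76 [220. 172. 283. 233.] [[ 0.466 -0.037  0.062]]
deck_left 0.6 [220. 171. 285. 235.] [[ 0.468 -0.039  0.062]]
deck_middle 0.59 [220. 176. 284. 233.] [[ 0.464 -0.045  0.062]]
deck_right 0.93 [219. 170. 280. 232.] [[ 0.468 -0.026  0.062]]
slide 0.56 [256. 194. 270. 202.] [[ 0.505 -0.031  0.062]]
bit_box 0.6 [209. 168. 232. 183.] [[0.487 0.153 0.062]]
red_carton 0.57 [267. 221. 314. 268.] [[ 0.432 -0.23   0.062]]
yellow_pads 0.95 [200. 209. 229. 230.] [[ 0.354 -0.058  0.062]]
```

View pics/a.png

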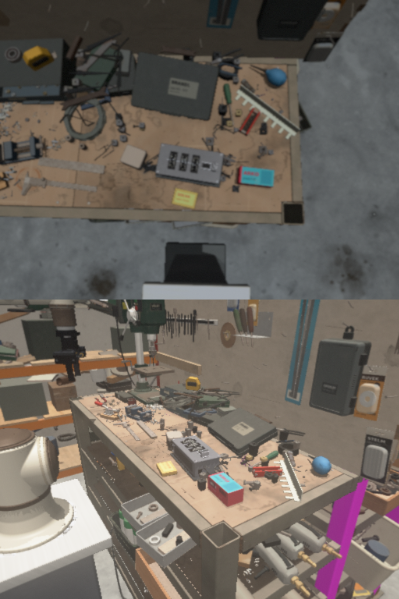

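>>> arm_command --targets '[{"grip": 0, "linear": [10, -42, 8], "spin": -0.1}, {"grip": 0, "linear": [10, -42, 8], "spin": -0.1}, {"grip": 0, "linear": [10, -42, 8], "spin": -0.1}, {"grip": 0, "linear": [10, -42, 8], "spin": -0.1}, {"grip": 0, "linear": [10, -42, 8], "spin": -0.1}, {"grip": 0, "linear": [10, -42, 8], "spin": -0.1}, {"grip": 0, "linear": [10, -42, 8], "spin": -0.1}, {"grip": 0, "linear": [10, -42, 8], "spin": -0.1}, {"grip": 0, "linear": [10, -42, 8], "spin": -0.1}, {"grip": 0, "linear": [10, -42, 8], "spin": -0.1}, {"grip": 0, "linear": [10, -42, 8], "spin": -0.1}, {"grip": 0, "linear": [10, -42, 8], "spin": -0.1}]' --squeeze 10

```text
time: 2.1
tool_pos: [0.395, 0.0555, 0.2819]
tool_rot: [-2.12, 2.316, -0.001]
contact_force: [0.4, 0.0, -0.6]
finger_gap: 0.0028
grasp_force: 0.0
```

```bash
python3 - <<'E'
from h import *
o=get_obs(); print(o["time"],o["tool_pos"],o["tool_rot"],o["finger_gap"],o["q"])
p=read_camera("wrist"); M=np.array(p["world_to_cam"]); print(p["vertical_fov"],p["k1"],-M[:3,:3].T@M[:3,3],M[:3,:3])
save(p,"w1.png",sc=1.5)
E
```

```text
2.1 [0.39501798 0.05547999 0.28187471] [-2.12005476e+00  2.31642828e+00 -5.61248736e-04] 0.002799822092961359 [ 5.51788289e-01 -8.03370134e-02 -3.14461744e-01  7.96181950e-05
 -1.33517656e+00 -6.40275735e-01]
69.72066304273082 -0.0020968943070127587 [ 0.38849242 -0.01836856  0.48144291] [[-9.96153469e-01  8.76215443e-02 -8.55006622e-04]
 [ 8.40980304e-02  9.58744979e-01  2.71542972e-01]
 [ 2.46127479e-02  2.70426569e-01 -9.62425937e-01]]
```

View pics/w1.png

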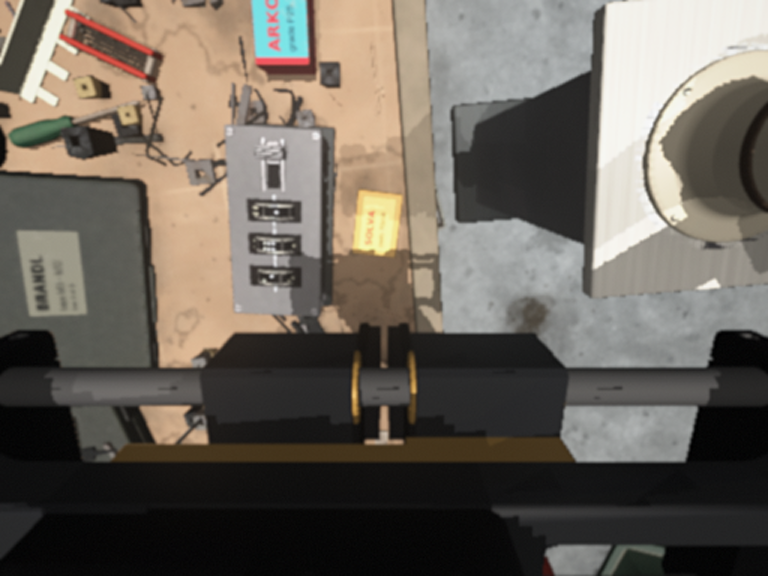

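>>> arm_command --targets '[{"grip": 0, "linear": [24, 15, -38], "spin": 0}, {"grip": 0, "linear": [24, 15, -38], "spin": 0}, {"grip": 0, "linear": [24, 15, -38], "spin": 0}, {"grip": 0, "linear": [24, 15, -36], "spin": 0}, {"grip": 0, "linear": [0, 0, 0], "spin": 0}]'

```text
time: 2.65
tool_pos: [0.4899, 0.117, 0.1247]
tool_rot: [2.117, -2.306, -0.005]
contact_force: [-0.7, -0.6, -1.5]
finger_gap: 0.0003
grasp_force: 0.0
```

```bash
python3 - <<'E'
from h import *
o=get_obs(); print(o["time"],o["tool_pos"],o["contact_force"])
p=read_camera("wrist"); M=np.array(p["world_to_cam"]); print(-M[:3,:3].T@M[:3,3])
import pickle; pickle.dump(p,open("w2.pkl","wb"))
save(p,"w2.png",sc=1.5)
E
```

```text
2.65 [0.4898981  0.11701071 0.12471147] [-0.7119329  -0.56394849 -1.47016401]
[0.48597068 0.04437628 0.32478051]
```

View pics/w2.png

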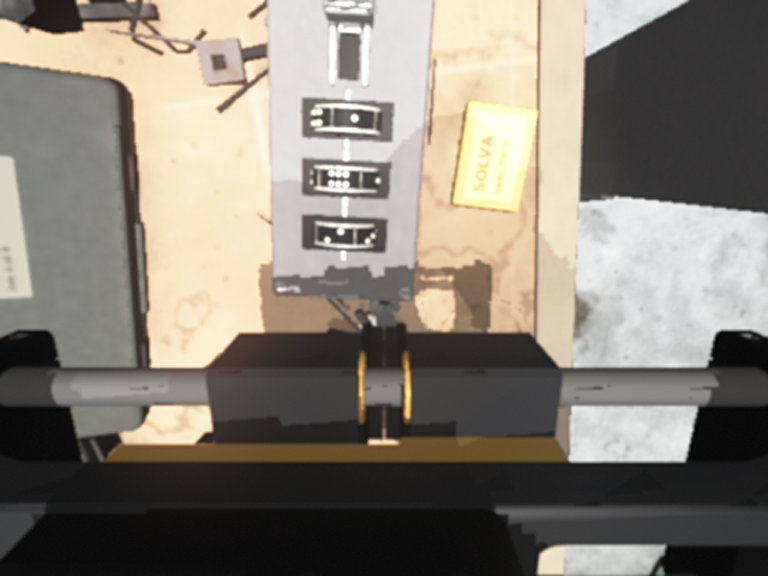

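```bash
python3 - <<'E'
from h import *
import pickle; p=pickle.load(open("w2.pkl","rb"))
save(p,"w3.png",(180,0,290,200),3)
uv=np.array([[343,255],[345,206],[346,150],[348,93]])/1.5
b=back(p,uv,0.062); print(b.round(4))
w=np.array([[345,232],[347,178],[348,118]])/1.5
print(back(p,w,0.074).round(4))
d=b[0]-b[3]; print(np.degrees(np.arctan2(d[1],d[0]))-90)
E
```

```text
[[5.138e-01 9.580e-02 6.200e-02]
 [5.091e-01 6.480e-02 6.200e-02]
 [5.049e-01 3.160e-02 6.200e-02]
 [5.003e-01 1.000e-04 6.200e-02]]
[[0.5098 0.0794 0.074 ]
 [0.5051 0.0478 0.074 ]
 [0.501  0.0151 0.074 ]]
-8.062083224676257
```

View pics/w3.png

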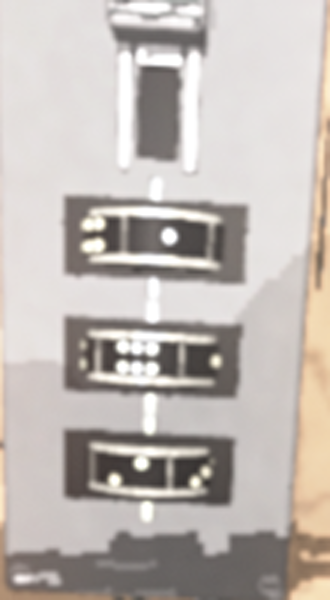

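>>> arm_command --targets '[{"grip": 0, "linear": [5, -12, -10], "spin": -0.05}, {"grip": 0, "linear": [5, -12, -10], "spin": 0}, {"grip": 0, "linear": [5, -10, -10], "spin": 0}, {"grip": 0, "linear": [0, 0, -12], "spin": 0}, {"grip": 0, "linear": [0, 0, 0], "spin": 0}]'

```text
time: 3.2
tool_pos: [0.5047, 0.082, 0.0875]
tool_rot: [2.063, -2.366, -0.002]
contact_force: [0.0, -0.9, -0.3]
finger_gap: 0.0003
grasp_force: 0.0
```

```bash
cat >> h.py <<'E'
from scipy.optimize import minimize_scalar
YAW=np.radians(-8.06); O=np.array([.5045,.0304]); AX=np.array([np.cos(YAW),np.sin(YAW)]); AY=np.array([-AX[1],AX[0]])
WY=dict(l=.052,m=.018,r=-.016)
def L2W(x,y,z): return np.r_[O+x*AX+y*AY,z]
def ang(p,uv,w,dz=0,wy=0):
    "angle of rim point seen at uv from top, + towards lock +x"
    def P(a): return proj(p,L2W(.025*np.sin(a),WY[w]+wy,.049+dz+.025*np.cos(a)))[0]
    a=np.linspace(-1.3,1.3,521); e=[abs(P(t)[0]-uv[0]) for t in a]; t=a[np.argmin(e)]; return t,P(t)
E
python3 - <<'E'
from h import *
import pickle; p=pickle.load(open("w2.pkl","rb"))
o=get_obs(); print(o["tool_pos"],o["contact_force"])
C=lambda x,y:(180+x/3,y/3)
for w,pts in dict(l=[(129,472),(172,473),(92,465),(203,470)],m=[(138,357),(183,358),(95,355),(216,360)],r=[(169,236),(124,238),(211,240),(90,236)]).items():
    for q in pts: print(w,q,[round(ang(p,C(*q),w,d)[0],2) for d in(-.004,0,.004)],ang(p,C(*q),w)[1].round(1),np.round(C(*q),1))
print(p["pixels"].shape)
E
```

```text
[0.50469412 0.08195196 0.08753627] [ 0.00845899 -0.88836151 -0.26307616]
l (129, 472) [np.float64(0.21), np.float64(0.19), np.float64(0.18)] [223.  157.2] [223.  157.3]
l (172, 473) [np.float64(-0.33), np.float64(-0.34), np.float64(-0.35)] [237.3 157.8] [237.3 157.7]
l (92, 465) [np.float64(0.78), np.float64(0.74), np.float64(0.7)] [210.7 155.5] [210.7 155. ]
l (203, 470) [np.float64(-0.78), np.float64(-0.79), np.float64(-0.8)] [247.7 157.3] [247.7 156.7]
m (138, 357) [np.float64(0.13), np.float64(0.12), np.float64(0.1)] [226.  119.1] [226. 119.]
m (183, 358) [np.float64(-0.42), np.float64(-0.43), np.float64(-0.43)] [241.  119.9] [241.  119.3]
m (95, 355) [np.float64(0.75), np.float64(0.72), np.float64(0.68)] [211.6 118.1] [211.7 118.3]
m (216, 360) [np.float64(-0.93), np.float64(-0.93), np.float64(-0.93)] [252.  120.3] [252. 120.]
r (169, 236) [np.float64(-0.19), np.float64(-0.2), np.float64(-0.21)] [236.4  78.6] [236.3  78.7]
r (124, 238) [np.float64(0.34), np.float64(0.32), np.float64(0.3)] [221.4  77.8] [221.3  79.3]
r (211, 240) [np.float64(-0.74), np.float64(-0.74), np.float64(-0.74)] [250.4  80.2] [250.3  80. ]
r (90, 236) [np.float64(0.88), np.float64(0.84), np.float64(0.8)] [210.  78.] [210.   78.7]
(384, 512, 3)
```

>>> arm_command --targets '[{"grip": 0, "linear": [0, 0, -5], "spin": 0}, {"grip": 0, "linear": [0, 0, -4], "spin": 0}, {"grip": 0, "linear": [0, 0, 0], "spin": 0}]'

```text
time: 3.5
tool_pos: [0.5057, 0.0834, 0.0797]
tool_rot: [2.067, -2.365, -0.0]
contact_force: [-0.2, -0.4, -0.5]
finger_gap: 0.0006
grasp_force: 0.0
```

>>> arm_command --targets '[{"grip": 0, "linear": [0, 0, -1.5], "spin": 0}, {"grip": 0, "linear": [0, 0, 0], "spin": 0}]'

```text
time: 3.7
tool_pos: [0.5061, 0.0834, 0.0786]
tool_rot: [-2.067, 2.366, -0.0]
contact_force: [0.3, -0.1, -0.5]
finger_gap: 0.0003
grasp_force: 0.0
```

>>> arm_command --targets '[{"grip": 0, "linear": [0, 0, -1], "spin": 0}, {"grip": 0, "linear": [0, 0, 0], "spin": 0}]'

```text
time: 3.9
tool_pos: [0.5061, 0.0833, 0.0776]
tool_rot: [-2.067, 2.366, 0.0]
contact_force: [0.3, -0.8, 0.0]
finger_gap: 0.0006
grasp_force: 0.0
```

>>> arm_command --targets '[{"grip": 0, "linear": [0, 0, -1], "spin": 0}, {"grip": 0, "linear": [0, 0, 0], "spin": 0}]'

```text
time: 4.1
tool_pos: [0.506, 0.0832, 0.0765]
tool_rot: [2.066, -2.366, -0.0]
contact_force: [-0.2, -0.2, 0.1]
finger_gap: 0.0006
grasp_force: 0.0
```

>>> arm_command --targets '[{"grip": 0, "linear": [0, 0, -1], "spin": 0}, {"grip": 0, "linear": [0, 0, 0], "spin": 0}]'

```text
time: 4.3
tool_pos: [0.506, 0.0831, 0.0754]
tool_rot: [2.066, -2.366, -0.0]
contact_force: [0.5, 0.0, -0.3]
finger_gap: 0.0003
grasp_force: 0.0
```

>>> arm_command --targets '[{"grip": 0, "linear": [0, 0, -1], "spin": 0}, {"grip": 0, "linear": [0, 0, 0], "spin": 0}]'

```text
time: 4.5
tool_pos: [0.506, 0.0832, 0.0744]
tool_rot: [2.066, -2.366, -0.0]
contact_force: [-1.2, 1.0, -0.8]
finger_gap: 0.0004
grasp_force: 0.0
```

>>> arm_command --targets '[{"grip": 0, "linear": [0, 0, -1], "spin": 0}, {"grip": 0, "linear": [0, 0, 0], "spin": 0}]'

```text
time: 4.7
tool_pos: [0.506, 0.0831, 0.0734]
tool_rot: [2.066, -2.366, -0.0]
contact_force: [0.0, 0.8, -0.2]
finger_gap: 0.0005
grasp_force: 0.0
```

>>> arm_command --targets '[{"grip": 0, "linear": [0, 0, -1], "spin": 0}, {"grip": 0, "linear": [0, 0, 0], "spin": 0}]'

```text
time: 4.9
tool_pos: [0.506, 0.0832, 0.0724]
tool_rot: [2.066, -2.366, -0.0]
contact_force: [0.5, 0.5, 0.1]
finger_gap: 0.0005
grasp_force: 0.0
```

>>> arm_command --targets '[{"grip": 0, "linear": [0, 0, -1], "spin": 0}, {"grip": 0, "linear": [0, 0, 0], "spin": 0}]'

```text
time: 5.1
tool_pos: [0.506, 0.0831, 0.0714]
tool_rot: [2.066, -2.366, -0.0]
contact_force: [-0.7, -0.8, 0.6]
finger_gap: 0.0007
grasp_force: 0.0
```

>>> arm_command --targets '[{"grip": 0, "linear": [0, 0, -1], "spin": 0}, {"grip": 0, "linear": [0, 0, 0], "spin": 0}]'

```text
time: 5.3
tool_pos: [0.506, 0.0832, 0.0704]
tool_rot: [2.066, -2.366, -0.0]
contact_force: [1.0, 0.9, 0.5]
finger_gap: 0.0006
grasp_force: 0.0
```

>>> arm_command --targets '[{"grip": 0, "linear": [0, 0, -1], "spin": 0}, {"grip": 0, "linear": [0, 0, 0], "spin": 0}]'

```text
time: 5.5
tool_pos: [0.506, 0.0832, 0.0694]
tool_rot: [2.066, -2.366, -0.0]
contact_force: [0.2, -0.2, 0.5]
finger_gap: 0.0007
grasp_force: 0.0
```

```bash
python3 - <<'E'
from h import *
o=get_obs(); print(o["tool_pos"],o["contact_force"])
p=read_camera("wrist"); q=read_camera("scene"); t=read_camera("top")
print(proj(p,o["tool_pos"]),proj(q,o["tool_pos"]),proj(t,o["tool_pos"]))
u=[int(v) for v in proj(q,L2W(0,.03,.07))[0]]
a=cv2.resize(p["pixels"][100:300,160:340],(540,600)); b=cv2.resize(q["pixels"][u[1]-40:u[1]+30,u[0]-15:u[0]+15],(257,600),interpolation=cv2.INTER_CUBIC)
cv2.imwrite("pics/b.png",np.hstack([a,b])[:,:,::-1])
E
```

```text
[0.50600731 0.08317132 0.06940659] [ 0.20076949 -0.19577897  0.47915733]
[[255.79822042 210.65053016]] [[239.05831161 179.63841101]] [[219.62770316 206.42399501]]
```

View pics/b.png

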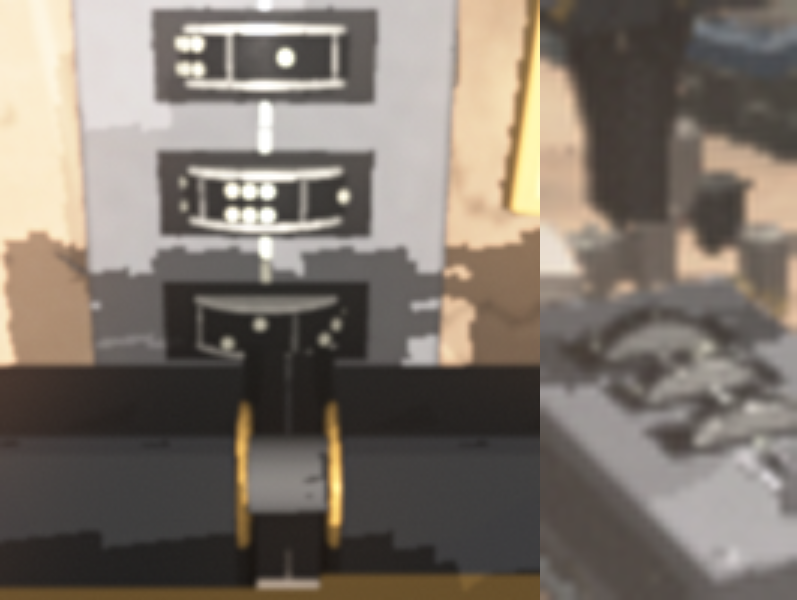

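```bash
python3 - <<'E'
from h import *
o=get_obs(); T=np.array(o["tool_pos"]); print(o["time"],T)
p=read_camera("wrist"); q=read_camera("scene")
d=np.array([*(-AY),0])
for s in(-.0095,-.005,0,.005,.0095,): print(s,proj(p,T+s*d).round(1),proj(p,T+s*d+[0,0,.01]).round(1))
print("wheel edges",[proj(p,L2W(0,.052+e,.07)).round(1) for e in(-.007,0,.007)])
print("scene tip",proj(q,T),proj(q,T+[0,0,.05]), "wheel tops",[proj(q,L2W(0,WY[k],.074)).round(1) for k in WY])
u=[int(v) for v in proj(q,T)[0]]; g=q["pixels"][u[1]-30:u[1]+20,u[0]-25:u[0]+35]
a=cv2.resize(g,(600,500),interpolation=cv2.INTER_NEAREST); cv2.circle(a,(255,305),4,(255,0,0),1); cv2.imwrite("pics/c.png",a[:,:,::-1])
E
```

```text
5.65 [0.50608352 0.0831652  0.06954682]
-0.0095 [[255.8 222.1]] [[255.8 227.3]]
-0.005 [[255.8 216.7]] [[255.8 221.7]]
0 [[255.8 210.6]] [[255.8 215.3]]
0.005 [[255.9 204.4]] [[255.9 208.9]]
0.0095 [[255.9 198.8]] [[255.9 203.1]]
wheel edges [array([[248.2, 201.5]]), array([[248.2, 210.2]]), array([[248.3, 218.7]])]
scene tip [[239.08261273 179.58517571]] [[238.72306862 162.24234852]] wheel tops [array([[241.1, 177.8]]), array([[246.4, 182.4]]), array([[251.9, 187.3]])]
```

View pics/c.png

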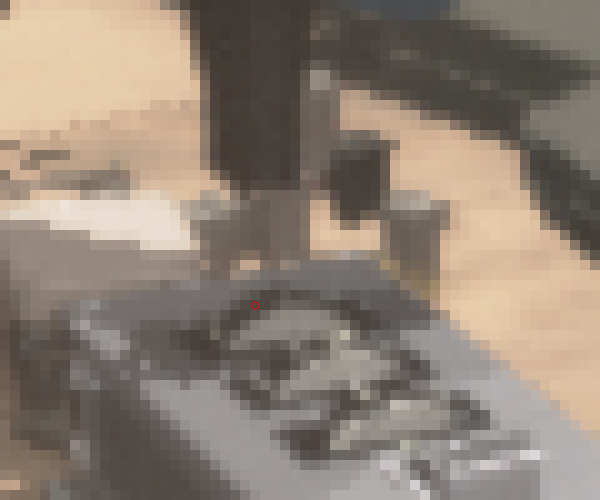

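>>> arm_command --targets '[{"grip": 0, "linear": [0, 0, -1], "spin": 0}, {"grip": 0, "linear": [0, 0, 0], "spin": 0}]'

```text
time: 5.95
tool_pos: [0.506, 0.0832, 0.0684]
tool_rot: [2.066, -2.366, -0.0]
contact_force: [-0.2, -0.6, 0.4]
finger_gap: 0.0004
grasp_force: 0.0
```

>>> arm_command --targets '[{"grip": 0, "linear": [0, 0, -1], "spin": 0}, {"grip": 0, "linear": [0, 0, 0], "spin": 0}]'

```text
time: 6.15
tool_pos: [0.506, 0.0831, 0.0674]
tool_rot: [2.066, -2.366, -0.0]
contact_force: [0.5, -0.3, 0.0]
finger_gap: 0.0006
grasp_force: 0.0
```

>>> arm_command --targets '[{"grip": 0, "linear": [0, 0, -1.5], "spin": 0}, {"grip": 0, "linear": [0, 0, 0], "spin": 0}]'

```text
time: 6.35
tool_pos: [0.5059, 0.0831, 0.0658]
tool_rot: [2.066, -2.366, -0.0]
contact_force: [0.2, -0.3, -0.6]
finger_gap: 0.0003
grasp_force: 0.0
```

>>> arm_command --targets '[{"grip": 0, "linear": [0, 0, -1.5], "spin": 0}, {"grip": 0, "linear": [0, 0, 0], "spin": 0}]'

```text
time: 6.55
tool_pos: [0.5059, 0.0831, 0.0643]
tool_rot: [2.066, -2.366, -0.0]
contact_force: [-0.8, 0.2, 0.5]
finger_gap: 0.0005
grasp_force: 0.0
```

```bash
cat >> h.py <<'E'
def tipview(p,q,T):
    "print dark finger column profile around the projected TCP, both cameras"
    for n,c in(("wrist",p),("scene",q)):
        u=proj(c,T)[0].round().astype(int); g=c["pixels"][u[1]-20:u[1]+24,u[0]-2:u[0]+2].mean((1,2)).astype(int); print(n,u,list(g))
E
python3 - <<'E'
from h import *
o=get_obs(); print(o["tool_pos"],o["contact_force"])
tipview(read_camera("wrist"),read_camera("scene"),o["tool_pos"])
E
```

```text
[0.50593475 0.08311463 0.06434215] [-0.77246093  0.24223985  0.46258284]
wrist [256 211] [np.int64(150), np.int64(112), np.int64(97), np.int64(95), np.int64(83), np.int64(58), np.int64(42), np.int64(40), np.int64(45), np.int64(69), np.int64(99), np.int64(115), np.int64(123), np.int64(136), np.int64(131), np.int64(93), np.int64(54), np.int64(42), np.int64(42), np.int64(43), np.int64(43), np.int64(42), np.int64(42), np.int64(42), np.int64(41), np.int64(40), np.int64(36), np.int64(35), np.int64(39), np.int64(49), np.int64(54), np.int64(48), np.int64(46), np.int64(47), np.int64(45), np.int64(43), np.int64(39), np.int64(38), np.int64(38), np.int64(37), np.int64(38), np.int64(37), np.int64(38), np.int64(38)]
scene [239 181] [np.int64(62), np.int64(63), np.int64(62), np.int64(62), np.int64(63), np.int64(63), np.int64(64), np.int64(64), np.int64(73), np.int64(91), np.int64(95), np.int64(93), np.int64(93), np.int64(104), np.int64(141), np.int64(126), np.int64(109), np.int64(90), np.int64(75), np.int64(79), np.int64(107), np.int64(123), np.int64(107), np.int64(80), np.int64(89), np.int64(100), np.int64(92), np.int64(86), np.int64(110), np.int64(141), np.int64(152), np.int64(153), np.int64(153), np.int64(155), np.int64(154), np.int64(152), np.int64(143), np.int64(129), np.int64(114), np.int64(101), np.int64(90), np.int64(84), np.int64(80), np.int64(77)]
```

>>> arm_command --targets '[{"grip": 0, "linear": [0, 0, -1.5], "spin": 0}, {"grip": 0, "linear": [0, 0, 0], "spin": 0}]'

```text
time: 6.85
tool_pos: [0.5059, 0.0831, 0.0629]
tool_rot: [2.066, -2.366, -0.0]
contact_force: [-0.1, -0.1, 0.1]
finger_gap: 0.0
grasp_force: 0.0
```

>>> arm_command --targets '[{"grip": 0, "linear": [0, 0, -1.5], "spin": 0}, {"grip": 0, "linear": [0, 0, 0], "spin": 0}]'

```text
time: 7.05
tool_pos: [0.5059, 0.0831, 0.0613]
tool_rot: [2.066, -2.366, -0.0]
contact_force: [-0.6, 0.5, -0.1]
finger_gap: 0.0002
grasp_force: 0.0
```

>>> arm_command --targets '[{"grip": 0, "linear": [0, 0, -1.5], "spin": 0}, {"grip": 0, "linear": [0, 0, 0], "spin": 0}]'

```text
time: 7.25
tool_pos: [0.5059, 0.0831, 0.0598]
tool_rot: [2.066, -2.366, -0.0]
contact_force: [-0.3, 0.3, 0.5]
finger_gap: 0.0002
grasp_force: 0.0
```

>>> arm_command --targets '[{"grip": 0, "linear": [0, 0, -2], "spin": 0}, {"grip": 0, "linear": [0, 0, -2], "spin": 0}, {"grip": 0, "linear": [0, 0, -2], "spin": 0}, {"grip": 0, "linear": [0, 0, 0], "spin": 0}]'

```text
time: 7.65
tool_pos: [0.5058, 0.0831, 0.0537]
tool_rot: [2.066, -2.366, -0.0]
contact_force: [-0.8, -0.2, 0.2]
finger_gap: 0.0003
grasp_force: 0.0
```

```bash
python3 - <<'E'
from h import *
o=get_obs(); print(o["tool_pos"],o["contact_force"],o["q"])
tipview(read_camera("wrist"),read_camera("scene"),o["tool_pos"])
E
```

```text
[0.50581873 0.08307288 0.05366192] [-0.84192383 -0.19219214  0.20335675] [ 4.79757639e-01  3.37187102e-01 -4.40848713e-01 -1.08898932e-04
 -7.93523855e-01 -6.14772279e-01]
wrist [256 211] [np.int64(189), np.int64(170), np.int64(127), np.int64(99), np.int64(98), np.int64(98), np.int64(99), np.int64(97), np.int64(86), np.int64(63), np.int64(46), np.int64(43), np.int64(43), np.int64(51), np.int64(78), np.int64(106), np.int64(117), np.int64(124), np.int64(136), np.int64(133), np.int64(97), np.int64(59), np.int64(46), np.int64(45), np.int64(44), np.int64(42), np.int64(39), np.int64(37), np.int64(36), np.int64(36), np.int64(36), np.int64(35), np.int64(35), np.int64(36), np.int64(39), np.int64(43), np.int64(43), np.int64(39), np.int64(38), np.int64(39), np.int64(39), np.int64(39), np.int64(39), np.int64(38)]
scene [239 185] [np.int64(63), np.int64(63), np.int64(62), np.int64(62), np.int64(63), np.int64(63), np.int64(62), np.int64(66), np.int64(79), np.int64(114), np.int64(142), np.int64(126), np.int64(110), np.int64(89), np.int64(75), np.int64(79), np.int64(107), np.int64(123), np.int64(107), np.int64(80), np.int64(87), np.int64(94), np.int64(92), np.int64(85), np.int64(110), np.int64(142), np.int64(153), np.int64(153), np.int64(154), np.int64(154), np.int64(154), np.int64(151), np.int64(143), np.int64(130), np.int64(114), np.int64(102), np.int64(90), np.int64(85), np.int64(80), np.int64(77), np.int64(75), np.int64(76), np.int64(76), np.int64(76)]
```

>>> arm_command --targets '[{"grip": 0, "linear": [0, 0, -1.5], "spin": 0}, {"grip": 0, "linear": [0, 0, -1.5], "spin": 0}, {"grip": 0, "linear": [0, 0, 0], "spin": 0}]'

```text
time: 8.05
tool_pos: [0.5059, 0.0831, 0.0508]
tool_rot: [2.066, -2.366, -0.0]
contact_force: [-0.9, -0.9, 0.3]
finger_gap: 0.0004
grasp_force: 0.0
```

>>> arm_command --targets '[{"grip": 0, "linear": [0, 0, -1.5], "spin": 0}, {"grip": 0, "linear": [0, 0, 0], "spin": 0}]'

```text
time: 8.25
tool_pos: [0.5059, 0.0831, 0.0494]
tool_rot: [2.066, -2.366, -0.0]
contact_force: [0.9, -0.0, -0.4]
finger_gap: 0.0006
grasp_force: 0.0
```

>>> arm_command --targets '[{"grip": 0, "linear": [0, 0, -1], "spin": 0}, {"grip": 0, "linear": [0, 0, 0], "spin": 0}]'

```text
time: 8.45
tool_pos: [0.506, 0.0831, 0.0484]
tool_rot: [2.066, -2.366, -0.0]
contact_force: [-0.6, -0.5, -0.2]
finger_gap: 0.0003
grasp_force: 0.0
```

>>> arm_command --targets '[{"grip": 0, "linear": [0, 0, -1], "spin": 0}, {"grip": 0, "linear": [0, 0, 0], "spin": 0}]'

```text
time: 8.65
tool_pos: [0.506, 0.0831, 0.0474]
tool_rot: [2.066, -2.366, -0.0]
contact_force: [-1.0, -0.3, -1.2]
finger_gap: 0.0005
grasp_force: 0.0
```

>>> arm_command --targets '[{"grip": 0, "linear": [0, 0, -1], "spin": 0}, {"grip": 0, "linear": [0, 0, 0], "spin": 0}]'

```text
time: 8.85
tool_pos: [0.506, 0.0832, 0.0464]
tool_rot: [2.066, -2.366, -0.0]
contact_force: [0.6, -0.3, -0.5]
finger_gap: 0.0006
grasp_force: 0.0
```

>>> arm_command --targets '[{"grip": 0, "linear": [0, 0, -1], "spin": 0}, {"grip": 0, "linear": [0, 0, 0], "spin": 0}]'

```text
time: 9.05
tool_pos: [0.506, 0.0831, 0.0454]
tool_rot: [2.066, -2.366, -0.0]
contact_force: [-0.6, -0.6, 0.6]
finger_gap: 0.0005
grasp_force: 0.0
```

>>> arm_command --targets '[{"grip": 0, "linear": [0, 0, -1], "spin": 0}, {"grip": 0, "linear": [0, 0, 0], "spin": 0}]'

```text
time: 9.25
tool_pos: [0.506, 0.0831, 0.0444]
tool_rot: [2.066, -2.366, -0.0]
contact_force: [0.3, -0.6, -0.7]
finger_gap: 0.0008
grasp_force: 0.0
```

>>> arm_command --targets '[{"grip": 0, "linear": [0, 0, -1], "spin": 0}, {"grip": 0, "linear": [0, 0, 0], "spin": 0}]'

```text
time: 9.45
tool_pos: [0.506, 0.0832, 0.0434]
tool_rot: [2.066, -2.366, -0.0]
contact_force: [-0.9, 0.5, 0.5]
finger_gap: 0.0004
grasp_force: 0.0
```

```bash
python3 - <<'E'
from h import *
o=get_obs(); T=o["tool_pos"];print(T,o["contact_force"])
p=read_camera("wrist");q=read_camera("scene")
u=[int(v) for v in proj(q,T)[0]]
b=cv2.resize(q["pixels"][u[1]-35:u[1]+15,u[0]-10:u[0]+15],(300,600),interpolation=cv2.INTER_CUBIC)
a=cv2.resize(p["pixels"][140:260,206:306],(500,600),interpolation=cv2.INTER_CUBIC)
cv2.imwrite("pics/d.png",np.hstack([a,b])[:,:,::-1]); print(u)
E
```

```text
[0.50599733 0.08315099 0.04342697] [-0.85414187  0.47364681  0.53602323]
[239, 188]
```

View pics/d.png

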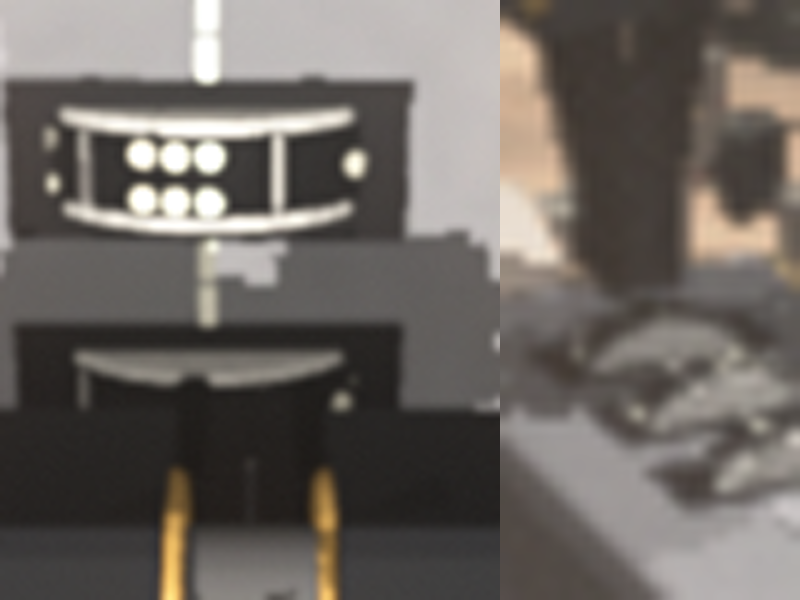

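>>> arm_command --targets '[{"grip": 0, "linear": [0, 0, -1], "spin": 0}, {"grip": 0, "linear": [0, 0, 0], "spin": 0}]'

```text
time: 9.75
tool_pos: [0.506, 0.0832, 0.0424]
tool_rot: [2.066, -2.366, -0.0]
contact_force: [0.8, -0.6, -0.2]
finger_gap: 0.0004
grasp_force: 0.0
```

>>> arm_command --targets '[{"grip": 0, "linear": [0, 0, -1], "spin": 0}, {"grip": 0, "linear": [0, 0, 0], "spin": 0}]'

```text
time: 9.95
tool_pos: [0.506, 0.0831, 0.0414]
tool_rot: [2.066, -2.366, -0.0]
contact_force: [0.2, 0.2, -0.7]
finger_gap: 0.0008
grasp_force: 0.0
```

>>> arm_command --targets '[{"grip": 0, "linear": [0, 0, -1], "spin": 0}, {"grip": 0, "linear": [0, 0, 0], "spin": 0}]'

```text
time: 10.15
tool_pos: [0.5059, 0.0831, 0.0404]
tool_rot: [2.066, -2.366, -0.0]
contact_force: [-0.9, 0.4, 0.6]
finger_gap: 0.0001
grasp_force: 0.0
```

>>> arm_command --targets '[{"grip": 0, "linear": [0, 0, -1], "spin": 0}, {"grip": 0, "linear": [0, 0, 0], "spin": 0}]'

```text
time: 10.35
tool_pos: [0.506, 0.0832, 0.0394]
tool_rot: [2.066, -2.366, -0.0]
contact_force: [-0.4, 0.4, 0.1]
finger_gap: 0.0006
grasp_force: 0.0
```

>>> arm_command --targets '[{"grip": 0, "linear": [0, 0, -1], "spin": 0}, {"grip": 0, "linear": [0, 0, 0], "spin": 0}]'

```text
time: 10.55
tool_pos: [0.506, 0.0831, 0.0384]
tool_rot: [2.066, -2.366, -0.0]
contact_force: [-0.2, 0.0, -0.5]
finger_gap: 0.0007
grasp_force: 0.0
```

>>> arm_command --targets '[{"grip": 0, "linear": [0, 0, -1], "spin": 0}, {"grip": 0, "linear": [0, 0, 0], "spin": 0}]'

```text
time: 10.75
tool_pos: [0.5062, 0.0832, 0.0376]
tool_rot: [-2.067, 2.366, -0.0]
contact_force: [0.0, 0.6, 0.6]
finger_gap: 0.0004
grasp_force: 0.4
```

>>> arm_command --targets '[{"grip": 0, "linear": [0, 0, -0.5], "spin": 0}, {"grip": 0, "linear": [0, 0, 0], "spin": 0}]'

```text
time: 10.95
tool_pos: [0.5062, 0.0832, 0.0372]
tool_rot: [-2.067, 2.366, -0.0]
contact_force: [-0.4, -0.1, 2.4]
finger_gap: 0.0003
grasp_force: 0.9
```

```bash
python3 - <<'E'
from h import *
o=get_obs()
for k in("tool_pos","contact_force","wrist_torque","joint_torque","grasp_force","finger_gap"): print(k,np.round(o[k],4))
E
```

```text
tool_pos [0.5062 0.0832 0.0372]
contact_force [-0.352  -0.1059  2.4093]
wrist_torque [0.0681 0.0209 0.0434]
joint_torque [-3.05000e-02 -3.18344e+01  1.33674e+01  2.95500e+00  8.16000e-02
  5.00000e-04]
grasp_force 0.9459
finger_gap 0.0003
```

>>> arm_command --targets '[{"grip": 0, "linear": [0, 0, -1], "spin": 0}, {"grip": 0, "linear": [0, 0, 0], "spin": 0}]'

```text
time: 11.15
tool_pos: [0.5063, 0.0832, 0.0365]
tool_rot: [-2.067, 2.366, -0.001]
contact_force: [-1.0, -1.1, 5.4]
finger_gap: 0.0004
grasp_force: 2.5
```

>>> arm_command --targets '[{"grip": 0, "linear": [0, 0, -0.8], "spin": 0}, {"grip": 0, "linear": [0, 0, 0], "spin": 0}, {"grip": 0, "linear": [2, -0.3, 0], "spin": 0}, {"grip": 0, "linear": [2, -0.3, 0], "spin": 0}, {"grip": 0, "linear": [0, 0, 0], "spin": 0}]'

```text
time: 11.65
tool_pos: [0.5105, 0.0827, 0.0361]
tool_rot: [-2.067, 2.365, -0.001]
contact_force: [-1.6, -0.1, 7.6]
finger_gap: 0.0004
grasp_force: 3.6
```

```bash
python3 - <<'E'
from h import *
o=get_obs(); T=o["tool_pos"]
for k in("tool_pos","contact_force"): print(k,np.round(o[k],4))
p=read_camera("wrist"); import pickle; pickle.dump(p,open("w4.pkl","wb"))
save(p,"e.png",(206,140,306,230),5)
E
```

```text
tool_pos [0.5105 0.0827 0.0361]
contact_force [-1.6206 -0.093   7.5856]
```

View pics/e.png

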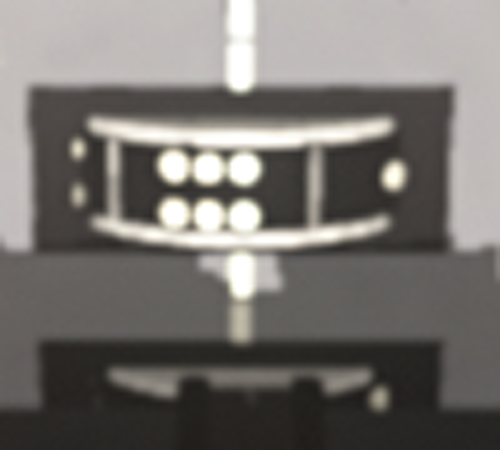

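>>> arm_command --targets '[{"grip": 0, "linear": [0, 0, -1], "spin": 0}, {"grip": 0, "linear": [0, 0, -0.7], "spin": 0}, {"grip": 0, "linear": [0, 0, 0], "spin": 0}]'

```text
time: 12.0
tool_pos: [0.5111, 0.0827, 0.0352]
tool_rot: [-2.067, 2.364, -0.002]
contact_force: [-2.1, -1.4, 11.5]
finger_gap: 0.0001
grasp_force: 5.6
```

>>> arm_command --targets '[{"grip": 0, "linear": [2, -0.3, 0], "spin": 0}, {"grip": 0, "linear": [2, -0.3, 0], "spin": 0}, {"grip": 0, "linear": [0, 0, 0], "spin": 0}]'

```text
time: 12.3
tool_pos: [0.5154, 0.0821, 0.0353]
tool_rot: [-2.066, 2.364, -0.003]
contact_force: [-3.1, -0.7, 10.8]
finger_gap: 0.0003
grasp_force: 5.1
```

```bash
cat >> h.py <<'E'
def dots(p,w,top=.074,verb=1):
    "white blobs in window of wheel w -> (angle from top, lateral mm, area)"
    dz=top-.074
    s=8; im=cv2.cvtColor(p["pixels"],cv2.COLOR_RGB2GRAY).astype(np.float32)
    A=np.linspace(-1.2,1.2,241); Y=np.linspace(-.0065,.0065,53)
    X=np.array([L2W(.025*np.sin(a),WY[w]+y,.049+dz+.025*np.cos(a)) for y in Y for a in A])
    uv=proj(p,X).astype(np.float32).reshape(len(Y),len(A),2)
    g=cv2.remap(im,uv[...,0],uv[...,1],cv2.INTER_CUBIC); g=np.clip(g,0,255).astype(np.uint8)
    return g,A,Y
def wheelpic(ps,n):
    rows=[]
    for p,w,t in ps: rows.append(cv2.resize(dots(p,w,t)[0],(723,159),interpolation=cv2.INTER_CUBIC)); rows[-1][:,361]=255
    cv2.imwrite("pics/"+n,np.vstack(rows))
def blobs(p,w,top=.074,th=140):
    g,A,Y=dots(p,w,top); n,l,st,c=cv2.connectedComponentsWithStats((g>th).astype(np.uint8))
    return [(round(-1.2+.01*c[i][0],2),round(-6.5+.25*c[i][1],1),int(st[i][4])) for i in range(1,n) if st[i][4]>25]
E
python3 - <<'E'
from h import *
import pickle
o=get_obs()
for k in("tool_pos","contact_force"): print(k,np.round(o[k],4))
p0=pickle.load(open("w2.pkl","rb")); p1=pickle.load(open("w4.pkl","rb")); p=read_camera("wrist")
for w in "lmr": print(w,[blobs(x,w,.070 if w=="l" else .074) for x in(p0,p1,p)])
print("low th l",[blobs(x,"l",.07,90) for x in (p1,p)])
E
```

```text
tool_pos [0.5154 0.0821 0.0353]
contact_force [-3.0761 -0.6716 10.7795]
l [[(np.float64(-0.06), np.float64(0.1), 3698)], [(np.float64(-0.85), np.float64(-2.9), 36)], []]
m [[(np.float64(0.06), np.float64(-4.4), 2129), (np.float64(1.05), np.float64(-2.8), 205), (np.float64(-0.92), np.float64(-0.3), 314), (np.float64(0.13), np.float64(4.1), 2508), (np.float64(1.05), np.float64(2.8), 314)], [(np.float64(0.11), np.float64(0.8), 3882), (np.float64(1.01), np.float64(-3.1), 114), (np.float64(-0.89), np.float64(-0.5), 259), (np.float64(1.02), np.float64(3.0), 88)], [(np.float64(0.12), np.float64(0.9), 3936), (np.float64(1.01), np.float64(-3.1), 37), (np.float64(-0.89), np.float64(-0.4), 258), (np.float64(1.0), np.float64(2.8), 69)]]
r [[(np.float64(0.33), np.float64(-4.5), 2412), (np.float64(-0.18), np.float64(-0.2), 329), (np.float64(0.33), np.float64(4.6), 2272)], [(np.float64(0.3), np.float64(0.4), 4246), (np.float64(-0.2), np.float64(-0.4), 233)], [(np.float64(0.32), np.float64(0.4), 3993), (np.float64(-0.2), np.float64(-0.3), 231)]]
low th l [[(np.float64(-0.6), np.float64(-6.2), 99), (np.float64(0.55), np.float64(-6.1), 182), (np.float64(-0.85), np.float64(-2.8), 165)], [(np.float64(-0.46), np.float64(-6.3), 128), (np.float64(0.66), np.float64(-6.3), 49), (np.float64(-0.69), np.float64(-3.4), 101), (np.float64(-0.24), np.float64(6.0), 37)]]
```

>>> arm_command --targets '[{"grip": 0, "linear": [1.5, -0.2, 0], "spin": 0}, {"grip": 0, "linear": [1.5, -0.2, 0], "spin": 0}, {"grip": 0, "linear": [0, 0, 0], "spin": 0}, {"grip": 0, "linear": [0, 0, 6], "spin": 0}, {"grip": 0, "linear": [-6.5, 0.9, 0], "spin": 0}, {"grip": 0, "linear": [-6.5, 0.9, 0], "spin": 0}, {"grip": 0, "linear": [0, 0, -3], "spin": 0}, {"grip": 0, "linear": [0, 0, -1], "spin": 0}, {"grip": 0, "linear": [0, 0, -1], "spin": 0}, {"grip": 0, "linear": [0, 0, -1], "spin": 0}, {"grip": 0, "linear": [0, 0, 0], "spin": 0}]'

```text
time: 13.45
tool_pos: [0.5041, 0.0831, 0.0348]
tool_rot: [2.067, -2.365, 0.001]
contact_force: [-3.3, -1.1, 12.2]
finger_gap: 0.0006
grasp_force: 6.2
```

```bash
python3 - <<'E'
from h import *
p=read_camera("wrist"); print("l",blobs(p,"l",.07,90))
E
```

```text
l [(np.float64(0.39), np.float64(-6.2), 189), (np.float64(0.08), np.float64(5.6), 66)]
```

>>> arm_command --targets '[{"grip": 0, "linear": [2, -0.3, 0], "spin": 0}, {"grip": 0, "linear": [2, -0.3, 0], "spin": 0}, {"grip": 0, "linear": [2, -0.3, 0], "spin": 0}, {"grip": 0, "linear": [2, -0.3, 0], "spin": 0}, {"grip": 0, "linear": [2, -0.3, 0], "spin": 0}, {"grip": 0, "linear": [1, -0.1, 0], "spin": 0}, {"grip": 0, "linear": [0, 0, 0], "spin": 0}]'

```text
time: 14.2
tool_pos: [0.5162, 0.0816, 0.0351]
tool_rot: [-2.067, 2.364, -0.003]
contact_force: [-2.1, -1.4, 10.7]
finger_gap: 0.0002
grasp_force: 5.6
```

>>> arm_command --targets '[{"grip": 0, "linear": [0, 0, 6], "spin": 0}, {"grip": 0, "linear": [0, 25, 20], "spin": 0}, {"grip": 0, "linear": [0, 20, 20], "spin": 0}, {"grip": 0, "linear": [0, 0, 0], "spin": 0}, {"grip": 0, "linear": [0, 0, 0], "spin": 0}]'

```text
time: 14.7
tool_pos: [0.5146, 0.127, 0.0791]
tool_rot: [2.067, -2.365, -0.001]
contact_force: [0.4, -0.6, 0.4]
finger_gap: 0.0008
grasp_force: 0.0
```

```bash
python3 - <<'E'
from h import *
import pickle
p0=pickle.load(open("w2.pkl","rb")); p=read_camera("wrist"); pickle.dump(p,open("w5.pkl","wb"))
print(get_obs()["tool_pos"])
for t in(.07,.074): print("l",blobs(p,"l",t,150),blobs(p0,"l",t,170))
wheelpic([(p0,"l",.07),(p,"l",.07),(p,"m",.074)],"f.png")
E
```

```text
[0.51407971 0.12631797 0.07852552]
l [(np.float64(-0.11), np.float64(-4.9), 1501), (np.float64(0.13), np.float64(0.2), 271), (np.float64(-0.1), np.float64(4.9), 1601)] [(np.float64(0.05), np.float64(-5.2), 1275), (np.float64(-0.28), np.float64(-0.8), 44), (np.float64(-0.82), np.float64(0.2), 172), (np.float64(-0.02), np.float64(5.1), 1299)]
l [(np.float64(-0.15), np.float64(-4.9), 1150), (np.float64(0.12), np.float64(-0.4), 261), (np.float64(-0.07), np.float64(4.7), 1969)] [(np.float64(0.04), np.float64(-5.3), 876), (np.float64(-0.29), np.float64(-1.5), 41), (np.float64(-0.82), np.float64(-0.4), 165), (np.float64(-0.03), np.float64(4.8), 1671)]
```

View pics/f.png

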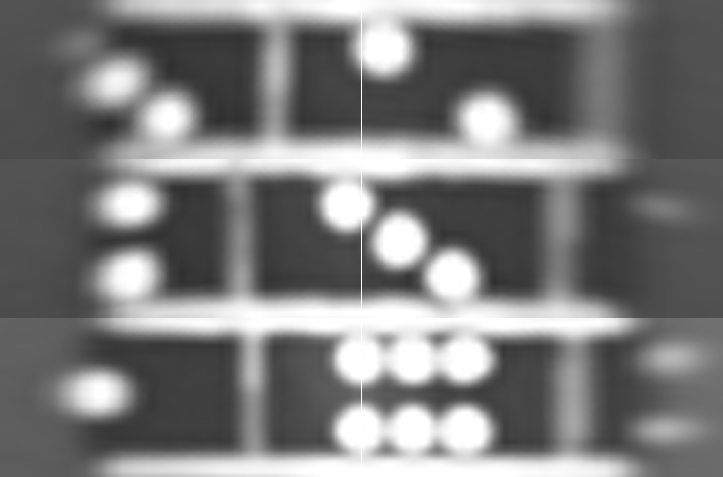

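```bash
cat >> h.py <<'E'
def index(p):
    im=cv2.cvtColor(p["pixels"],cv2.COLOR_RGB2GRAY).astype(np.float32); X=np.arange(-.006,.00601,.00025)
    for y0 in(.071,.035,.001,-.033):
        Y=np.arange(y0-.005,y0+.005,.0005)
        uv=proj(p,np.array([L2W(x,y,.062) for y in Y for x in X])).astype(np.float32).reshape(len(Y),len(X),2)
        g=cv2.remap(im,uv[...,0],uv[...,1],cv2.INTER_LINEAR); g=np.sort(g,0)[len(Y)//2:].mean(0); w=np.clip(g-(g.min()+g.max())/2,0,None)
        print("mark",y0,"x mm",round(1e3*(w*X).sum()/w.sum(),2),int(g.min()),int(g.max()))
E
python3 - <<'E'
from h import *
import pickle
for f in("w2.pkl","w5.pkl"): index(pickle.load(open(f,"rb")))
E
```

```text
mark 0.071 x mm 0.29 191 235
mark 0.035 x mm 0.29 196 255
mark 0.001 x mm 0.32 224 255
mark -0.033 x mm 0.28 225 254
mark 0.071 x mm 0.11 192 235
mark 0.035 x mm 0.25 193 255
mark 0.001 x mm 0.33 218 255
mark -0.033 x mm 0.34 218 254
```

>>> arm_command --targets '[{"grip": 0, "linear": [-1, -22, -18], "spin": 0}, {"grip": 0, "linear": [0, -22, -18], "spin": 0}, {"grip": 0, "linear": [0, 0, 0], "spin": 0}]'

```text
time: 15.05
tool_pos: [0.5103, 0.0791, 0.0399]
tool_rot: [2.056, -2.364, -0.005]
contact_force: [-0.6, -0.3, 0.4]
finger_gap: 0.0003
grasp_force: 0.0
```

>>> arm_command --targets '[{"grip": 0, "linear": [0, 0, -2], "spin": 0}, {"grip": 0, "linear": [0, 0, -2], "spin": 0}, {"grip": 0, "linear": [0, 0, 0], "spin": 0}]'

```text
time: 15.35
tool_pos: [0.5144, 0.0833, 0.0397]
tool_rot: [-2.067, 2.365, -0.0]
contact_force: [-0.8, 0.2, 0.1]
finger_gap: 0.0008
grasp_force: 0.0
```

>>> arm_command --targets '[{"grip": 0, "linear": [0, 0, -1.5], "spin": 0}, {"grip": 0, "linear": [0, 0, -1.5], "spin": 0}, {"grip": 0, "linear": [0, 0, -1.5], "spin": 0}, {"grip": 0, "linear": [0, 0, 0], "spin": 0}]'

```text
time: 15.75
tool_pos: [0.5148, 0.0833, 0.0361]
tool_rot: [-2.067, 2.364, -0.001]
contact_force: [-1.6, 1.0, 6.8]
finger_gap: 0.0004
grasp_force: 3.5
```

>>> arm_command --targets '[{"grip": 0, "linear": [0, 0, -0.8], "spin": 0}, {"grip": 0, "linear": [0, 0, 0], "spin": 0}, {"grip": 0, "linear": [-1.8, 0.25, 0], "spin": 0}, {"grip": 0, "linear": [-1.8, 0.25, 0], "spin": 0}, {"grip": 0, "linear": [0, 0, 0], "spin": 0}, {"grip": 0, "linear": [0, 0, 0], "spin": 0}]'

```text
time: 16.35
tool_pos: [0.5131, 0.0839, 0.0362]
tool_rot: [-2.065, 2.361, -0.005]
contact_force: [1.5, -0.9, 6.6]
finger_gap: 0.0005
grasp_force: 3.4
```

>>> arm_command --targets '[{"grip": 0, "linear": [0, 0, 6], "spin": 0}, {"grip": 0, "linear": [0, 22, 18], "spin": 0}, {"grip": 0, "linear": [0, 22, 18], "spin": 0}, {"grip": 0, "linear": [0, 0, 0], "spin": 0}, {"grip": 0, "linear": [0, 0, 0], "spin": 0}]'

```text
time: 16.85
tool_pos: [0.5098, 0.1274, 0.076]
tool_rot: [2.067, -2.365, -0.001]
contact_force: [-0.9, -0.1, -0.7]
finger_gap: 0.0006
grasp_force: 0.0
```

```bash
python3 - <<'E'
from h import *
p=read_camera("wrist"); o=get_obs(); print(o["time"],o["tool_pos"])
print("l",blobs(p,"l",.07,150)); print("m",blobs(p,"m",.074,200))
E
```

```text
16.9 [0.50930891 0.1267244  0.07543539]
l [(np.float64(-0.09), np.float64(0.3), 3017), (np.float64(-0.84), np.float64(-2.9), 277), (np.float64(0.96), np.float64(-2.7), 224), (np.float64(0.07), np.float64(0.1), 268)]
m [(np.float64(0.11), np.float64(-4.8), 1479), (np.float64(-0.36), np.float64(-2.4), 28), (np.float64(-0.87), np.float64(-0.4), 142), (np.float64(0.09), np.float64(4.7), 1728)]
```

>>> arm_command --targets '[{"grip": 0, "linear": [1, -20, 0], "spin": 0}, {"grip": 0, "linear": [2, -20, 0], "spin": 0}, {"grip": 0, "linear": [1, -20, 0], "spin": 0}, {"grip": 0, "linear": [1, -19, 0], "spin": 0}, {"grip": 0, "linear": [0, 0, -14], "spin": 0}, {"grip": 0, "linear": [0, 0, -12], "spin": 0}, {"grip": 0, "linear": [0, 0, 0], "spin": 0}, {"grip": 0, "linear": [0, 0, 0], "spin": 0}]'

```text
time: 17.7
tool_pos: [0.515, 0.048, 0.0496]
tool_rot: [2.066, -2.365, -0.001]
contact_force: [-0.5, 0.6, 0.3]
finger_gap: 0.0002
grasp_force: 0.0
```

>>> arm_command --targets '[{"grip": 0, "linear": [-1, 0, -1.5], "spin": 0}, {"grip": 0, "linear": [0, 0, -1.5], "spin": 0}, {"grip": 0, "linear": [0, 0, 0], "spin": 0}]'

```text
time: 18.0
tool_pos: [0.5145, 0.0485, 0.0473]
tool_rot: [-2.067, 2.366, -0.0]
contact_force: [-0.7, 0.6, -0.2]
finger_gap: 0.0003
grasp_force: 0.0
```

>>> arm_command --targets '[{"grip": 0, "linear": [0, 0, -1.5], "spin": 0}, {"grip": 0, "linear": [0, 0, 0], "spin": 0}]'

```text
time: 18.2
tool_pos: [0.5144, 0.0484, 0.0457]
tool_rot: [2.067, -2.366, -0.0]
contact_force: [-1.0, -0.3, -0.3]
finger_gap: 0.0005
grasp_force: 0.0
```

>>> arm_command --targets '[{"grip": 0, "linear": [0, 0, -1.2], "spin": 0}, {"grip": 0, "linear": [0, 0, 0], "spin": 0}]'

```text
time: 18.4
tool_pos: [0.5144, 0.0483, 0.0444]
tool_rot: [2.066, -2.366, -0.0]
contact_force: [0.2, -0.6, -0.1]
finger_gap: 0.0003
grasp_force: 0.0
```

>>> arm_command --targets '[{"grip": 0, "linear": [0, 0, -1.2], "spin": 0}, {"grip": 0, "linear": [0, 0, 0], "spin": 0}]'

```text
time: 18.6
tool_pos: [0.5143, 0.0482, 0.0432]
tool_rot: [2.066, -2.366, -0.0]
contact_force: [-0.7, -0.3, 0.4]
finger_gap: 0.0006
grasp_force: 0.0
```

>>> arm_command --targets '[{"grip": 0, "linear": [0, 0, -1.2], "spin": 0}, {"grip": 0, "linear": [0, 0, 0], "spin": 0}]'

```text
time: 18.8
tool_pos: [0.5143, 0.0482, 0.042]
tool_rot: [2.066, -2.366, -0.0]
contact_force: [-0.3, 0.3, -0.3]
finger_gap: 0.0006
grasp_force: 0.0
```

>>> arm_command --targets '[{"grip": 0, "linear": [0, 0, -1.2], "spin": 0}, {"grip": 0, "linear": [0, 0, 0], "spin": 0}]'

```text
time: 19.0
tool_pos: [0.5144, 0.0482, 0.0408]
tool_rot: [2.066, -2.366, -0.0]
contact_force: [-0.7, -0.3, -0.2]
finger_gap: 0.0005
grasp_force: 0.0
```

>>> arm_command --targets '[{"grip": 0, "linear": [0, 0, -1.2], "spin": 0}, {"grip": 0, "linear": [0, 0, 0], "spin": 0}]'

```text
time: 19.2
tool_pos: [0.5144, 0.0482, 0.0396]
tool_rot: [2.066, -2.366, -0.0]
contact_force: [0.2, -0.2, -0.1]
finger_gap: 0.0006
grasp_force: 0.0
```

>>> arm_command --targets '[{"grip": 0, "linear": [0, 0, -1.2], "spin": 0}, {"grip": 0, "linear": [0, 0, 0], "spin": 0}]'

```text
time: 19.4
tool_pos: [0.5146, 0.0483, 0.0386]
tool_rot: [-2.066, 2.366, -0.0]
contact_force: [-0.1, 0.3, 0.1]
finger_gap: 0.0003
grasp_force: 0.3
```

>>> arm_command --targets '[{"grip": 0, "linear": [0, 0, -1.2], "spin": 0}, {"grip": 0, "linear": [0, 0, 0], "spin": 0}]'

```text
time: 19.6
tool_pos: [0.5147, 0.0483, 0.0377]
tool_rot: [-2.067, 2.366, -0.001]
contact_force: [-0.8, 0.3, 3.1]
finger_gap: 0.0003
grasp_force: 1.8
```

>>> arm_command --targets '[{"grip": 0, "linear": [0, 0, -1], "spin": 0}, {"grip": 0, "linear": [0, 0, -1], "spin": 0}, {"grip": 0, "linear": [0, 0, 0], "spin": 0}]'

```text
time: 19.9
tool_pos: [0.5154, 0.0483, 0.0365]
tool_rot: [-2.067, 2.364, -0.002]
contact_force: [-1.4, -0.2, 8.2]
finger_gap: 0.0001
grasp_force: 4.2
```

>>> arm_command --targets '[{"grip": 0, "linear": [-2, 0.28, 0], "spin": 0}, {"grip": 0, "linear": [-2, 0.28, 0], "spin": 0}, {"grip": 0, "linear": [-2, 0.28, 0], "spin": 0}, {"grip": 0, "linear": [0, 0, 0], "spin": 0}]'

```text
time: 20.3
tool_pos: [0.511, 0.0493, 0.0371]
tool_rot: [-2.065, 2.361, -0.005]
contact_force: [1.3, -2.3, 6.5]
finger_gap: 0.0004
grasp_force: 3.5
```

```bash
python3 - <<'E'
from h import *
p=read_camera("wrist"); print(get_obs()["tool_pos"])
print("r",blobs(p,"r",.074,200)); print("m",blobs(p,"m",.074,100))
E
```

```text
[0.51101159 0.04928608 0.03706097]
r [(np.float64(0.1), np.float64(-6.3), 295), (np.float64(0.8), np.float64(-3.2), 414), (np.float64(-0.22), np.float64(-0.3), 181), (np.float64(0.31), np.float64(4.6), 1276)]
m [(np.float64(0.91), np.float64(-3.7), 113)]
```

>>> arm_command --targets '[{"grip": 0, "linear": [0, 0, -1], "spin": 0}, {"grip": 0, "linear": [-2, 0.28, 0], "spin": 0}, {"grip": 0, "linear": [-2, 0.28, 0], "spin": 0}, {"grip": 0, "linear": [-2, 0.28, 0], "spin": 0}, {"grip": 0, "linear": [-2, 0.28, 0], "spin": 0}, {"grip": 0, "linear": [-1, 0.14, 0], "spin": 0}, {"grip": 0, "linear": [0, 0, 0], "spin": 0}]'

```text
time: 21.05
tool_pos: [0.5024, 0.0506, 0.0365]
tool_rot: [-2.065, 2.361, -0.006]
contact_force: [1.6, -2.0, 9.3]
finger_gap: 0.0008
grasp_force: 4.7
```

```bash
python3 - <<'E'
from h import *
p=read_camera("wrist"); print(get_obs()["tool_pos"])
print("m",blobs(p,"m",.074,100))
E
```

```text
[0.50238621 0.05061902 0.03649703]
m [(np.float64(0.6), np.float64(-4.2), 131), (np.float64(0.9), np.float64(-4.1), 59)]
```

>>> arm_command --targets '[{"grip": 0, "linear": [0, 0, 7], "spin": 0}, {"grip": 0, "linear": [7, -1, 0], "spin": 0}, {"grip": 0, "linear": [7, -1, 0], "spin": 0}, {"grip": 0, "linear": [0, 0, -3], "spin": 0}, {"grip": 0, "linear": [0, 0, -1.5], "spin": 0}, {"grip": 0, "linear": [0, 0, -1.5], "spin": 0}, {"grip": 0, "linear": [0, 0, -0.7], "spin": 0}, {"grip": 0, "linear": [0, 0, 0], "spin": 0}]'

```text
time: 21.9
tool_pos: [0.515, 0.0486, 0.0361]
tool_rot: [-2.067, 2.363, -0.003]
contact_force: [-0.9, -0.0, 10.0]
finger_gap: 0.0005
grasp_force: 5.1
```

>>> arm_command --targets '[{"grip": 0, "linear": [-2, 0.28, 0], "spin": 0}, {"grip": 0, "linear": [-2, 0.28, 0], "spin": 0}, {"grip": 0, "linear": [-2, 0.28, 0], "spin": 0}, {"grip": 0, "linear": [-2, 0.28, -0.3], "spin": 0}, {"grip": 0, "linear": [-2, 0.28, 0], "spin": 0}, {"grip": 0, "linear": [-2, 0.28, 0], "spin": 0}, {"grip": 0, "linear": [-2, 0.28, 0], "spin": 0}, {"grip": 0, "linear": [0, 0, 0], "spin": 0}, {"grip": 0, "linear": [0, 0, 0], "spin": 0}]'

```text
time: 22.8
tool_pos: [0.502, 0.0507, 0.0363]
tool_rot: [-2.066, 2.361, -0.005]
contact_force: [1.0, -0.9, 11.6]
finger_gap: 0.0006
grasp_force: 5.2
```

>>> arm_command --targets '[{"grip": 0, "linear": [0, 0, 10], "spin": 0}, {"grip": 0, "linear": [5, 20, 10], "spin": 0}, {"grip": 0, "linear": [5, 20, 10], "spin": 0}, {"grip": 0, "linear": [0, 0, 0], "spin": 0}, {"grip": 0, "linear": [0, 0, 0], "spin": 0}]'

```text
time: 23.3
tool_pos: [0.5084, 0.0902, 0.0637]
tool_rot: [2.066, -2.365, -0.002]
contact_force: [-0.3, -0.5, -0.2]
finger_gap: 0.0006
grasp_force: 0.0
```

```bash
python3 - <<'E'
from h import *
p=read_camera("wrist"); o=get_obs(); print(o["time"],o["tool_pos"]); index(p)
for w in "lm": print(w,blobs(p,w,.07 if w=="l" else .071,150),blobs(p,w,.072,190))
wheelpic([(p,"l",.071),(p,"m",.071),(p,"r",.074)],"g.png")
E
```

```text
23.35 [0.50811319 0.08973374 0.06347999]
mark 0.071 x mm -4.38 28 55
mark 0.035 x mm 0.28 189 255
mark 0.001 x mm 0.28 189 255
mark -0.033 x mm 0.28 222 254
l [(np.float64(-0.11), np.float64(-2.3), 77), (np.float64(-0.83), np.float64(-2.4), 28), (np.float64(0.06), np.float64(0.7), 81), (np.float64(0.24), np.float64(3.9), 68)] []
m [(np.float64(-0.14), np.float64(0.0), 4545), (np.float64(0.26), np.float64(0.3), 238)] [(np.float64(0.06), np.float64(-5.4), 870), (np.float64(-0.77), np.float64(-3.0), 448), (np.float64(0.43), np.float64(-2.9), 182), (np.float64(0.26), np.float64(0.1), 187), (np.float64(-0.13), np.float64(4.5), 1690)]
```

View pics/g.png

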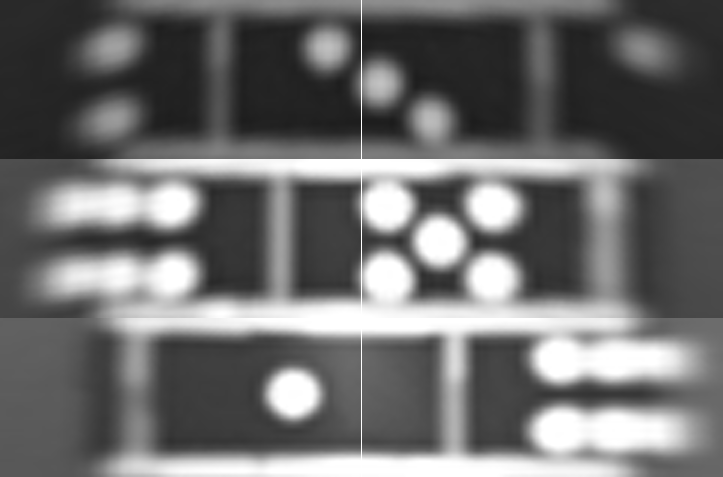

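>>> arm_command --targets '[{"grip": 0, "linear": [1, -14, 0], "spin": 0}, {"grip": 0, "linear": [1, -14, 0], "spin": 0}, {"grip": 0, "linear": [1, -14, 0], "spin": 0}, {"grip": 0, "linear": [0, 0, -11], "spin": 0}, {"grip": 0, "linear": [0, 0, -11], "spin": 0}, {"grip": 0, "linear": [0, 0, 0], "spin": 0}, {"grip": 0, "linear": [0, 0, 0], "spin": 0}]'

```text
time: 24.05
tool_pos: [0.5122, 0.0483, 0.0417]
tool_rot: [2.066, -2.365, -0.001]
contact_force: [0.1, -0.0, 0.4]
finger_gap: 0.0002
grasp_force: 0.0
```

>>> arm_command --targets '[{"grip": 0, "linear": [0, 0, -1.5], "spin": 0}, {"grip": 0, "linear": [0, 0, -1.5], "spin": 0}, {"grip": 0, "linear": [0, 0, 0], "spin": 0}]'

```text
time: 24.35
tool_pos: [0.5124, 0.0486, 0.0393]
tool_rot: [-2.067, 2.366, 0.0]
contact_force: [0.5, 0.4, 1.3]
finger_gap: 0.0003
grasp_force: 0.0
```

>>> arm_command --targets '[{"grip": 0, "linear": [0, 0, -1.5], "spin": 0}, {"grip": 0, "linear": [0, 0, -1.5], "spin": 0}, {"grip": 0, "linear": [0, 0, -0.7], "spin": 0}, {"grip": 0, "linear": [0, 0, 0], "spin": 0}]'

```text
time: 24.75
tool_pos: [0.5134, 0.0485, 0.0369]
tool_rot: [-2.067, 2.364, -0.002]
contact_force: [-2.0, -0.5, 7.8]
finger_gap: 0.0005
grasp_force: 3.8
```

>>> arm_command --targets '[{"grip": 0, "linear": [-2, 0.28, 0], "spin": 0}, {"grip": 0, "linear": [-2, 0.28, 0], "spin": 0}, {"grip": 0, "linear": [-2, 0.28, 0], "spin": 0}, {"grip": 0, "linear": [-2, 0.28, 0], "spin": 0}, {"grip": 0, "linear": [0, 0, 0], "spin": 0}, {"grip": 0, "linear": [0, 0, 0], "spin": 0}]'

```text
time: 25.35
tool_pos: [0.5069, 0.0497, 0.0374]
tool_rot: [-2.065, 2.362, -0.005]
contact_force: [1.4, -1.5, 5.8]
finger_gap: 0.0006
grasp_force: 3.0
```

>>> arm_command --targets '[{"grip": 0, "linear": [0, 0, 10], "spin": 0}, {"grip": 0, "linear": [0, 20, 10], "spin": 0}, {"grip": 0, "linear": [0, 20, 10], "spin": 0}, {"grip": 0, "linear": [0, 0, 0], "spin": 0}, {"grip": 0, "linear": [0, 0, 0], "spin": 0}]'

```text
time: 25.85
tool_pos: [0.504, 0.0896, 0.0657]
tool_rot: [2.067, -2.366, -0.001]
contact_force: [0.4, -0.3, -0.2]
finger_gap: 0.0003
grasp_force: 0.0
```

```bash
cat >> h.py <<'E'
def lat(p,w,top,th=190):
    "dot centroids along wheel centre line and side lines, rims cropped off"
    g,A,Y=dots(p,w,top); g=g.copy(); g[:7]=0; g[-9:]=0
    n,l,st,c=cv2.connectedComponentsWithStats((g>th).astype(np.uint8))
    return [(float(round(-1.2+.01*c[i][0],2)),float(round(-6.5+.25*c[i][1],1)),int(st[i][4])) for i in range(1,n) if st[i][4]>25]
E
python3 - <<'E'
from h import *
p=read_camera("wrist"); o=get_obs(); print(o["time"],o["tool_pos"])
for w,t in(("l",110),("m",190)): print(w,lat(p,w,.071,t))
E
```

```text
25.9 [0.50375329 0.08909409 0.06533117]
l [(-0.11, -2.6, 153), (-0.83, -2.6, 151), (0.94, -2.5, 64), (0.06, 0.4, 147), (-0.83, 3.3, 117), (0.24, 3.2, 120)]
m [(-0.14, -2.9, 207), (0.21, -2.8, 198), (-0.9, -2.9, 220), (0.96, -2.6, 196), (0.03, 0.3, 209), (-0.89, 3.1, 184), (-0.14, 3.0, 165), (0.21, 3.1, 163), (0.95, 3.2, 159)]
```

>>> arm_command --targets '[{"grip": 0, "linear": [-2, -18, 0], "spin": 0}, {"grip": 0, "linear": [-2, -18, 0], "spin": 0}, {"grip": 0, "linear": [-2, -18, 0], "spin": 0}, {"grip": 0, "linear": [-2, -19, 0], "spin": 0}, {"grip": 0, "linear": [0, 0, -9], "spin": 0}, {"grip": 0, "linear": [0, 0, -9], "spin": 0}, {"grip": 0, "linear": [0, 0, 0], "spin": 0}, {"grip": 0, "linear": [0, 0, 0], "spin": 0}]'

```text
time: 26.7
tool_pos: [0.4962, 0.0167, 0.047]
tool_rot: [2.066, -2.365, -0.001]
contact_force: [-0.3, -0.6, 0.1]
finger_gap: 0.0006
grasp_force: 0.0
```

>>> arm_command --targets '[{"grip": 0, "linear": [0, 0, -1.2], "spin": 0}, {"grip": 0, "linear": [0, 0, 0], "spin": 0}]'

```text
time: 26.9
tool_pos: [0.4966, 0.0169, 0.0465]
tool_rot: [-2.067, 2.365, -0.0]
contact_force: [-0.4, 0.0, -0.7]
finger_gap: 0.0003
grasp_force: 0.0
```

>>> arm_command --targets '[{"grip": 0, "linear": [0, 0, -1.2], "spin": 0}, {"grip": 0, "linear": [0, 0, 0], "spin": 0}]'

```text
time: 27.1
tool_pos: [0.4965, 0.0166, 0.0453]
tool_rot: [-2.067, 2.366, 0.0]
contact_force: [-0.7, -0.1, 0.1]
finger_gap: 0.0008
grasp_force: 0.0
```

>>> arm_command --targets '[{"grip": 0, "linear": [-1, -1, -1.2], "spin": 0}, {"grip": 0, "linear": [0, 0, 0], "spin": 0}]'

```text
time: 27.3
tool_pos: [0.4952, 0.0153, 0.0439]
tool_rot: [2.066, -2.366, -0.0]
contact_force: [-0.4, -0.4, -0.0]
finger_gap: 0.0003
grasp_force: 0.0
```

>>> arm_command --targets '[{"grip": 0, "linear": [0, 0, -1.2], "spin": 0}, {"grip": 0, "linear": [0, 0, 0], "spin": 0}]'

```text
time: 27.5
tool_pos: [0.4954, 0.0154, 0.0427]
tool_rot: [2.066, -2.366, -0.0]
contact_force: [-0.1, -1.0, 0.2]
finger_gap: 0.0006
grasp_force: 0.0
```

>>> arm_command --targets '[{"grip": 0, "linear": [0, 0, -1.2], "spin": 0}, {"grip": 0, "linear": [0, 0, 0], "spin": 0}]'

```text
time: 27.7
tool_pos: [0.4954, 0.0154, 0.0415]
tool_rot: [2.066, -2.366, -0.0]
contact_force: [-0.2, -0.4, 0.2]
finger_gap: 0.0004
grasp_force: 0.0
```

>>> arm_command --targets '[{"grip": 0, "linear": [0, 0, -1.2], "spin": 0}, {"grip": 0, "linear": [0, 0, 0], "spin": 0}]'

```text
time: 27.9
tool_pos: [0.4953, 0.0154, 0.0403]
tool_rot: [2.066, -2.366, -0.0]
contact_force: [0.8, 0.0, 0.2]
finger_gap: 0.001
grasp_force: 0.0
```

>>> arm_command --targets '[{"grip": 0, "linear": [0, 0, -1.2], "spin": 0}, {"grip": 0, "linear": [0, 0, 0], "spin": 0}]'

```text
time: 28.1
tool_pos: [0.4953, 0.0154, 0.0391]
tool_rot: [2.066, -2.366, -0.0]
contact_force: [-0.5, 0.7, -1.1]
finger_gap: 0.0001
grasp_force: 0.0
```

>>> arm_command --targets '[{"grip": 0, "linear": [0, 0, -1.2], "spin": 0}, {"grip": 0, "linear": [0, 0, 0], "spin": 0}]'

```text
time: 28.3
tool_pos: [0.4957, 0.0155, 0.0382]
tool_rot: [-2.067, 2.366, -0.0]
contact_force: [-0.6, 0.4, 2.3]
finger_gap: 0.0006
grasp_force: 0.8
```

>>> arm_command --targets '[{"grip": 0, "linear": [0, 0, -1.2], "spin": 0}, {"grip": 0, "linear": [0, 0, -1.2], "spin": 0}, {"grip": 0, "linear": [0, 0, 0], "spin": 0}, {"grip": 0, "linear": [2, -0.28, 0], "spin": 0}, {"grip": 0, "linear": [2, -0.28, 0], "spin": 0}, {"grip": 0, "linear": [0, 0, 0], "spin": 0}]'

```text
time: 28.9
tool_pos: [0.5002, 0.0149, 0.0368]
tool_rot: [-2.067, 2.365, -0.002]
contact_force: [-1.8, -0.6, 7.5]
finger_gap: 0.0005
grasp_force: 4.1
```

>>> arm_command --targets '[{"grip": 0, "linear": [2, -0.28, 0], "spin": 0}, {"grip": 0, "linear": [2, -0.28, 0], "spin": 0}, {"grip": 0, "linear": [2, -0.28, 0], "spin": 0}, {"grip": 0, "linear": [2, -0.28, 0], "spin": 0}, {"grip": 0, "linear": [0.5, 0, 0], "spin": 0}, {"grip": 0, "linear": [0, 0, 0], "spin": 0}]'

```text
time: 29.5
tool_pos: [0.5085, 0.0138, 0.0367]
tool_rot: [-2.067, 2.365, -0.001]
contact_force: [-1.1, 0.3, 7.6]
finger_gap: 0.0003
grasp_force: 4.1
```

>>> arm_command --targets '[{"grip": 0, "linear": [0, 0, 7], "spin": 0}, {"grip": 0, "linear": [-7, 1, 0], "spin": 0}, {"grip": 0, "linear": [-6, 0.8, 0], "spin": 0}, {"grip": 0, "linear": [0, 0, -3], "spin": 0}, {"grip": 0, "linear": [0, 0, -1.5], "spin": 0}, {"grip": 0, "linear": [0, 0, -1.5], "spin": 0}, {"grip": 0, "linear": [0, 0, -1], "spin": 0}, {"grip": 0, "linear": [0, 0, 0], "spin": 0}]'

```text
time: 30.3
tool_pos: [0.4952, 0.0154, 0.0365]
tool_rot: [2.067, -2.365, 0.001]
contact_force: [-2.7, 0.4, 9.4]
finger_gap: 0.0003
grasp_force: 4.6
```

>>> arm_command --targets '[{"grip": 0, "linear": [2, -0.28, 0], "spin": 0}, {"grip": 0, "linear": [2, -0.28, 0], "spin": 0}, {"grip": 0, "linear": [2, -0.28, 0], "spin": 0}, {"grip": 0, "linear": [2, -0.28, 0], "spin": 0}, {"grip": 0, "linear": [2, -0.28, 0], "spin": 0}, {"grip": 0, "linear": [2, -0.28, 0], "spin": 0}, {"grip": 0, "linear": [0.5, 0, 0], "spin": 0}, {"grip": 0, "linear": [0, 0, 0], "spin": 0}]'

```text
time: 31.1
tool_pos: [0.5085, 0.0137, 0.0367]
tool_rot: [-2.067, 2.365, -0.002]
contact_force: [-2.0, 0.1, 8.5]
finger_gap: 0.0005
grasp_force: 4.1
```

>>> arm_command --targets '[{"grip": 0, "linear": [0, 0, 10], "spin": 0}, {"grip": 0, "linear": [-3, 20, 10], "spin": 0}, {"grip": 0, "linear": [-3, 20, 10], "spin": 0}, {"grip": 0, "linear": [0, 0, 0], "spin": 0}, {"grip": 0, "linear": [0, 0, 0], "spin": 0}]'

```text
time: 31.6
tool_pos: [0.5014, 0.0541, 0.0657]
tool_rot: [-2.067, 2.365, 0.0]
contact_force: [-0.1, -0.8, 0.1]
finger_gap: 0.0005
grasp_force: 0.0
```

```bash
python3 - <<'E'
from h import *
p=read_camera("wrist"); o=get_obs(); print(o["time"],o["tool_pos"])
print(lat(p,"r",.071))
E
```

```text
31.65 [0.50115689 0.05364887 0.06531637]
[(-0.47, -2.8, 181), (0.24, 1.4, 71), (0.79, 0.6, 183), (-0.12, 3.0, 168)]
```

>>> arm_command --targets '[{"grip": 0, "linear": [-1, -13, 0], "spin": 0}, {"grip": 0, "linear": [-1, -13, 0], "spin": 0}, {"grip": 0, "linear": [-1, -12, 0], "spin": 0}, {"grip": 0, "linear": [0, 0, -11], "spin": 0}, {"grip": 0, "linear": [0, 0, -11], "spin": 0}, {"grip": 0, "linear": [0, 0, 0], "spin": 0}, {"grip": 0, "linear": [0, 0, 0], "spin": 0}]'

```text
time: 32.35
tool_pos: [0.4982, 0.0159, 0.0429]
tool_rot: [2.066, -2.365, -0.001]
contact_force: [0.2, 0.1, -0.1]
finger_gap: 0.0003
grasp_force: 0.0
```

>>> arm_command --targets '[{"grip": 0, "linear": [0, 0, -1.5], "spin": 0}, {"grip": 0, "linear": [0, 0, -1.5], "spin": 0}, {"grip": 0, "linear": [0, 0, -1], "spin": 0}, {"grip": 0, "linear": [0, 0, 0], "spin": 0}]'

```text
time: 32.75
tool_pos: [0.4985, 0.016, 0.0396]
tool_rot: [-2.067, 2.366, 0.0]
contact_force: [-0.3, 0.8, 0.5]
finger_gap: 0.001
grasp_force: 0.0
```

>>> arm_command --targets '[{"grip": 0, "linear": [0, 0, -1.5], "spin": 0}, {"grip": 0, "linear": [0, 0, -1.5], "spin": 0}, {"grip": 0, "linear": [0, 0, -0.5], "spin": 0}, {"grip": 0, "linear": [0, 0, 0], "spin": 0}]'

```text
time: 33.15
tool_pos: [0.4989, 0.016, 0.0371]
tool_rot: [-2.067, 2.365, -0.001]
contact_force: [-2.3, 1.3, 7.2]
finger_gap: 0.0002
grasp_force: 3.6
```

>>> arm_command --targets '[{"grip": 0, "linear": [2, -0.28, 0], "spin": 0}, {"grip": 0, "linear": [2, -0.28, 0], "spin": 0}, {"grip": 0, "linear": [2, -0.28, 0], "spin": 0}, {"grip": 0, "linear": [0.8, 0, 0], "spin": 0}, {"grip": 0, "linear": [0, 0, 0], "spin": 0}, {"grip": 0, "linear": [0, 0, 0], "spin": 0}]'

```text
time: 33.75
tool_pos: [0.5057, 0.0151, 0.0372]
tool_rot: [-2.067, 2.365, -0.001]
contact_force: [-1.5, -0.0, 6.5]
finger_gap: 0.0003
grasp_force: 3.4
```

>>> arm_command --targets '[{"grip": 0, "linear": [0, 0, 10], "spin": 0}, {"grip": 0, "linear": [0, 20, 10], "spin": 0}, {"grip": 0, "linear": [0, 20, 10], "spin": 0}, {"grip": 0, "linear": [0, 0, 0], "spin": 0}, {"grip": 0, "linear": [0, 0, 0], "spin": 0}]'

```text
time: 34.25
tool_pos: [0.5051, 0.0553, 0.0663]
tool_rot: [-2.067, 2.365, 0.0]
contact_force: [0.2, -0.5, -0.6]
finger_gap: 0.0006
grasp_force: 0.0
```

```bash
python3 - <<'E'
from h import *
p=read_camera("wrist"); o=get_obs(); print(o["time"],o["tool_pos"])
print(lat(p,"r",.071))
print(lat(p,"m",.071,120))
q=read_camera("wrist")
for d in look_for(p,"slide")[:2]: print(d)
for x,y,z in((0,-.072,.08),(0,-.078,.08),(0,-.066,.08)): print(proj(p,L2W(x,y,z)))
E
```

```text
34.3 [0.50474352 0.05475795 0.06589887]
[(-0.22, -2.8, 204), (-0.58, -2.8, 30), (1.03, 0.4, 57), (-0.93, 3.1, 147), (0.13, 3.0, 169)]
[(-0.14, -2.3, 137), (0.2, -2.2, 133), (-0.89, -2.3, 138), (0.94, -2.0, 131), (0.03, 0.8, 126), (-0.15, 3.4, 94), (-0.88, 3.6, 84), (0.2, 3.5, 91), (0.93, 3.7, 68)]
{'extent': [233.5, 61.6, 268.7, 92.9], 'confidence': 0.56}
[[252.36220314  73.21248651]]
[[252.3987885   62.83201864]]
[[252.32631417  83.40147882]]
```

>>> arm_command --targets '[{"grip": 0, "linear": [-3, -24, 0], "spin": 0}, {"grip": 0, "linear": [-3, -24, 0], "spin": 0}, {"grip": 0, "linear": [-3, -24, 0], "spin": 0}, {"grip": 0, "linear": [-2, -24, 0], "spin": 0}, {"grip": 0, "linear": [-2, -23, 0], "spin": 0}, {"grip": 0, "linear": [0, 0, -8], "spin": 0}, {"grip": 0, "linear": [0, 0, -6], "spin": 0}, {"grip": 0, "linear": [0, 0, 0], "spin": 0}, {"grip": 0, "linear": [0, 0, 0], "spin": 0}]'

```text
time: 35.3
tool_pos: [0.4922, -0.0634, 0.0518]
tool_rot: [2.067, -2.365, -0.001]
contact_force: [-0.1, -0.5, -0.1]
finger_gap: 0.0006
grasp_force: 0.0
```

```bash
python3 - <<'E'
from h import *
o=get_obs(); T=np.array(o["tool_pos"]); d=T[:2]-O; print(T,d@AX,d@AY,o["contact_force"])
E
```

```text
[ 0.49221528 -0.06339009  0.0517648 ] 0.0009869440971791877 -0.09458604747005774 [-0.14374014 -0.49150718 -0.06360862]
```

Lower to z 0.034 beside the tab, checking force.

>>> arm_command --targets '[{"grip": 0, "linear": [0, 0, -3], "spin": 0}, {"grip": 0, "linear": [0, 0, -3], "spin": 0}, {"grip": 0, "linear": [0, 0, -2], "spin": 0}, {"grip": 0, "linear": [0, 0, -2], "spin": 0}, {"grip": 0, "linear": [0, 0, 0], "spin": 0}]'

```text
time: 35.8
tool_pos: [0.492, -0.0639, 0.0418]
tool_rot: [2.066, -2.366, -0.001]
contact_force: [-0.4, 0.4, -0.0]
finger_gap: 0.0003
grasp_force: 0.0
```

>>> arm_command --targets '[{"grip": 0, "linear": [0, 0, -2], "spin": 0}, {"grip": 0, "linear": [0, 0, -2], "spin": 0}, {"grip": 0, "linear": [0, 0, -2], "spin": 0}, {"grip": 0, "linear": [0, 0, 0], "spin": 0}, {"grip": 0, "linear": [0, 0, 0], "spin": 0}]'

```text
time: 36.3
tool_pos: [0.4923, -0.064, 0.0361]
tool_rot: [2.067, -2.366, -0.0]
contact_force: [0.6, 1.0, -0.2]
finger_gap: 0.0004
grasp_force: 0.0
```

>>> arm_command --targets '[{"grip": 0, "linear": [0.5, 3, -1], "spin": 0}, {"grip": 0, "linear": [0.4, 3, 0], "spin": 0}, {"grip": 0, "linear": [0.4, 3, 0], "spin": 0}, {"grip": 0, "linear": [0.4, 3, 0], "spin": 0}, {"grip": 0, "linear": [0, 0, 0], "spin": 0}]'

```text
time: 36.8
tool_pos: [0.494, -0.0516, 0.0351]
tool_rot: [-2.067, 2.366, 0.0]
contact_force: [0.5, -0.1, -0.6]
finger_gap: 0.0007
grasp_force: 0.2
```

>>> arm_command --targets '[{"grip": 0, "linear": [0.4, 3, 0], "spin": 0}, {"grip": 0, "linear": [0, 0, 0], "spin": 0}]'

```text
time: 37.0
tool_pos: [0.4944, -0.0486, 0.0352]
tool_rot: [-2.067, 2.366, 0.0]
contact_force: [-0.1, -0.6, 0.1]
finger_gap: 0.0008
grasp_force: 0.3
```

>>> arm_command --targets '[{"grip": 0, "linear": [0.4, 2.5, 0], "spin": 0}, {"grip": 0, "linear": [0.4, 2.5, 0], "spin": 0}, {"grip": 0, "linear": [0, 0, 0], "spin": 0}]'

```text
time: 37.3
tool_pos: [0.4951, -0.0437, 0.0351]
tool_rot: [2.067, -2.366, -0.0]
contact_force: [-0.2, -0.6, 0.6]
finger_gap: 0.0006
grasp_force: 0.4
```

```bash
python3 - <<'E'
from h import *
o=get_obs(); T=np.array(o["tool_pos"]); d=T[:2]-O; print(T,d@AX,d@AY,o["contact_force"])
p=read_camera("scene"); print(look_for(p,"slide")[:2]); print([proj(p,L2W(0,y,.08)).round(1) for y in(-.072,-.064,-.056)])
E
```

```text
[ 0.49512516 -0.0436617   0.03513651] 0.0011019626775284792 -0.074644547377987 [-0.15048283 -0.56732331  0.55419435]
[]
[array([[261.8, 193.9]]), array([[260.3, 192.6]]), array([[258.9, 191.3]])]
```

>>> arm_command --targets '[{"grip": 0, "linear": [0.4, 2.5, 0], "spin": 0}, {"grip": 0, "linear": [0, 0, 0], "spin": 0}]'

```text
time: 37.6
tool_pos: [0.4952, -0.0423, 0.0352]
tool_rot: [2.066, -2.364, 0.001]
contact_force: [0.1, -5.5, -0.0]
finger_gap: 0.0001
grasp_force: 2.8
```

>>> arm_command --targets '[{"grip": 0, "linear": [0.2, 1.5, 0], "spin": 0}, {"grip": 0, "linear": [0, 0, 0], "spin": 0}]'

```text
time: 37.8
tool_pos: [0.4952, -0.0421, 0.0352]
tool_rot: [2.065, -2.363, 0.002]
contact_force: [1.1, -11.6, -0.1]
finger_gap: 0.0003
grasp_force: 5.7
```

```bash
python3 - <<'E'
from h import *
o=get_obs(); T=np.array(o["tool_pos"]); d=T[:2]-O; print(T,d@AX,d@AY,o["contact_force"])
p=read_camera("wrist"); im=cv2.cvtColor(p["pixels"],cv2.COLOR_RGB2GRAY).astype(np.float32)
for x in(-.011,.011):
  Y=np.arange(-.1,-.03,.002); uv=proj(p,np.array([L2W(x,y,.08) for y in Y])).astype(np.float32)[None]
  print(x,uv[0,0],uv[0,-1],cv2.remap(im,uv[...,0],uv[...,1],1)[0].astype(int).tolist())
E
```

```text
[ 0.49521308 -0.04214471  0.03518527] 0.0009763185944129867 -0.07313021559352824 [  1.10895329 -11.63123312  -0.14472323]
-0.011 [276.6982  193.99318] [273.84518 293.70404] [90, 91, 89, 88, 88, 87, 86, 87, 84, 39, 35, 34, 34, 33, 33, 30, 32, 52, 53, 59, 62, 65, 62, 62, 62, 62, 61, 59, 60, 58, 49, 34, 34, 59, 81]
0.011 [239.23056 193.7643 ] [240.16928 293.54453] [91, 92, 91, 91, 90, 97, 95, 89, 78, 38, 33, 32, 32, 57, 73, 88, 98, 96, 101, 102, 105, 164, 232, 237, 213, 203, 210, 203, 118, 89, 40, 28, 28, 28, 28]
```

>>> arm_command --targets '[{"grip": 0, "linear": [-0.7, -5, 0], "spin": 0}, {"grip": 0, "linear": [-0.7, -5, 0], "spin": 0}, {"grip": 0, "linear": [0, -2, 20], "spin": 0}, {"grip": 0, "linear": [0, 0, 30], "spin": 0}, {"grip": 0, "linear": [3, 35, 10], "spin": 0}, {"grip": 0, "linear": [3, 40, 0], "spin": 0}, {"grip": 0, "linear": [3, 40, 0], "spin": 0}, {"grip": 0, "linear": [2, 40, 0], "spin": 0}, {"grip": 0, "linear": [0, 0, 0], "spin": 0}, {"grip": 0, "linear": [0, 0, 0], "spin": 0}]'

```text
time: 38.85
tool_pos: [0.5052, 0.1042, 0.0951]
tool_rot: [-2.069, 2.364, 0.001]
contact_force: [0.0, -0.1, 0.1]
finger_gap: 0.0003
grasp_force: 0.0
```

```bash
python3 - <<'E'
from h import *
import pickle
o=get_obs(); print(o["time"],o["tool_pos"],o["contact_force"])
p=read_camera("wrist"); index(p)
for w in "lmr": print(w,lat(p,w,.071,150))
print(look_for(p,"slide")[:2])
for y in(-.072,-.064,-.056): print(y,proj(p,L2W(0,y,.08)).round(1))
p0=pickle.load(open("w5.pkl","rb"))
for c in(p0,p):
  im=cv2.cvtColor(c["pixels"],cv2.COLOR_RGB2GRAY).astype(np.float32)
  Y=np.arange(-.09,-.03,.002); uv=proj(c,np.array([L2W(x,y,.08) for x in(-.008,0,.008) for y in Y])).astype(np.float32).reshape(3,-1,2)
  print(cv2.remap(im,uv[...,0],uv[...,1],1).astype(int).tolist())
E
```

```text
38.85 [0.50518918 0.10418677 0.09505556] [ 0.02321593 -0.13636782  0.12679632]
mark 0.071 x mm 0.17 98 140
mark 0.035 x mm 0.22 192 255
mark 0.001 x mm 0.28 203 255
mark -0.033 x mm 0.28 225 253
l [(-0.83, -2.9, 271), (-0.47, 0.2, 194), (-0.11, -2.8, 275), (0.59, -0.4, 81), (0.95, -2.4, 161), (0.06, 0.3, 271), (-0.83, 2.8, 191), (0.24, 2.8, 203)]
m [(-0.89, -3.0, 294), (-0.14, -2.9, 276), (0.21, -2.9, 257), (0.97, -2.8, 422), (-0.5, 1.2, 174), (0.04, 0.0, 261), (0.57, 2.1, 56), (-0.89, 2.9, 293), (-0.14, 2.8, 221), (0.21, 2.8, 229), (0.96, 3.0, 261)]
r [(-0.21, -3.2, 239), (0.49, 0.0, 287), (1.06, -0.5, 351), (0.13, 2.5, 261), (-0.94, 2.7, 245), (-0.57, 2.9, 64)]
[{'extent': [225.3, 19.8, 259.4, 52.0], 'confidence': 0.79}]
-0.072 [[243.5   2.1]]
-0.064 [[243.5  15.4]]
-0.056 [[243.5  28.4]]
[[0, 0, 0, 0, 0, 0, 0, 0, 0, 0, 0, 0, 0, 0, 0, 0, 0, 0, 0, 0, 0, 0, 0, 255, 255, 255, 255, 255, 255, 255], [0, 0, 0, 0, 0, 0, 0, 0, 0, 0, 0, 0, 0, 0, 0, 0, 0, 0, 0, 0, 0, 0, 0, 103, 106, 106, 108, 109, 102, 212], [0, 0, 0, 0, 0, 0, 0, 0, 0, 0, 0, 0, 0, 0, 0, 0, 0, 0, 0, 0, 0, 0, 0, 220, 251, 250, 251, 253, 252, 252]]
[[0, 0, 0, 0, 0, 0, 0, 0, 0, 254, 254, 255, 255, 255, 252, 232, 255, 210, 248, 250, 162, 117, 238, 253, 253, 253, 252, 251, 250, 211], [0, 0, 0, 0, 0, 0, 0, 0, 0, 111, 112, 113, 114, 114, 162, 223, 243, 235, 247, 225, 161, 125, 205, 255, 112, 122, 122, 136, 223, 224], [0, 0, 0, 0, 0, 0, 0, 0, 0, 253, 255, 255, 255, 255, 254, 233, 255, 190, 241, 245, 167, 119, 196, 253, 253, 253, 254, 254, 254, 220]]
```

```bash
python3 -c "
from rig import r; print(r.hand_in())"
```

```text
the job is handed in; nothing more can be done
None
```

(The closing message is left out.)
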